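Cam-lock the little anvil into its bench mount

TASK

Set the little anvil on the bed of the bench mount, slide it in until its backplate rests gently against the sprung rubber stop with the stud's ball head inside the cam, then turn the cam's lever clockwise until the cam has drawn the stud firmly tight. Tight means tight, not forced: stop turning when the lever clearly stiffens, and never ram the stop or overload the stud. Leave the jar, the hammer and the cup where they stand.

Things in the scene. Friction and masses are not known exactly. Their poses are not given: they have to be found in the camera images.
- anvil_face (a point): Loose little steel anvil, 0.75 kg, standing on its foot (70 x 46 x 12 mm). Point: centre of the grip zone, 47 mm above its underside, in the face block (34 mm wide, 26 high, 80 long, top at 60). x points along the anvil to the stud, z up. Its backplate (46 wide, 44 high) has its front 44 mm ahead of this point; the horn reaches 89 mm behind it.
- stud_head (a point): Centre of the ball head (20 mm across) of the anvil's stud, 80 mm ahead (anvil x) of anvil_face and 22 mm above the foot's underside. The neck, 8 mm thick, leaves the backplate at its middle. Axes as the anvil's.
- bed_entry (a point): Point on the fixed grey mount's slippery bed (plate 10 mm thick, 100 wide; point on its top, 10 mm above the bench), 165 mm before the cam axis: with anvil_face above it the foot can be set down freely. x: direction to slide the anvil in, z up. Two 14 mm high cheeks guide the foot: 80 mm apart 17 mm ahead of this point, narrowing to 50 mm at 60 mm ahead, then straight to 105 mm.
- cam_axis (a point): On the cam's vertical axis, 32 mm above the bench (height of the stud head when the anvil stands on the bed). Axes as bed_entry. The cam is an open steel cup, 72 mm across, top 48 mm above the bench. When open its 28 mm wide mouth faces -x; beside it a slit 11 mm high starts in the wall, curls inwards by 6 mm per rad and catches behind the ball head.
- stop_front (a point): Nominal middle of the front of the rubber-faced U-shaped sprung stop, 55 mm before the cam axis, 32 mm above the bench; axes as bed_entry. The real front lies up to 4 mm nearer or farther (set differently on each mount): feel for it. With the backplate on it the stud head is about 19 mm short of the cam axis. It yields from 5 N on, 1 mm per 30 N.
- cam (a joint): Cam angle, rad: 0 to 0.12 open; grows clockwise seen from above, limit 2.4. It catches the stud from about 0.6; where it gets tight depends on the stop (0.9 to 2.2). Empty it drags with 0.5 to 1.5 N at the lever pin, and stiffens as the stud is drawn. The stud's pull should end at 15 to 45 N, best 28: at the pin (pushed squarely) about 4.5 to 8.5 N, best 6. It stays where it is left.
- lever_pin (a point): Middle of the upright black grip pin of the cam's lever: 16 mm thick, from 48 to 90 mm above the bench (point at 70), 70 mm from the cam axis; push it or straddle it loosely from above. Top of the lever bar: 48 mm above the bench. At cam angle q the pin lies at 1.9 - q rad, counter-clockwise from cam_axis x (left of the cam when open).
- rivet_jar: Low glass jar with a steel lid, 56 mm across, 65 mm high, loose; origin at the centre of its underside. To be left alone.
- hammer: Ball-peen hammer lying flat, wooden handle 270 mm; origin near the middle of the handle. To be left alone.
- tool_cup: White cup, 72 mm across, 95 mm high; origin at the centre of its underside. To be left alone.
Not all that is in view belongs to the job. What is shaped like the part that bears anvil_face but blue is not meant.

How it is judged:
On the way, in this order (a step that is already met when the one before it is completed fails the run):
1. the anvil stands on the bed with its stud head inside the mouth of the still open cam (horizontal distance between stud_head and cam_axis below 0.025 m and z of stud_head in the frame of cam_axis between -0.003 and 0.003 m and value of joint cam below 0.4 rad), for 0.2 s.
2. the cam is turned and draws the stud (value of joint cam above 0.7 rad and contact force between anvil and cam above 15 N), for 0.2 s.
At the end, for the whole second after the job is handed in: The anvil stands upright (within 0.08 rad) and in line (within 0.1 rad) on the mount's bed, at rest, its stud head within 25 mm of the cam axis, the cam turned beyond 0.7 rad and pulling on the stud with 15 to 45 N (all of step 2 and contact force between anvil and cam below 45 N and horizontal distance between stud_head and cam_axis below 0.025 m and angle between the x axis of anvil_face and the x axis of cam_axis, either way round below 0.1 rad and angle between anvil_face's own z axis and vertical below 0.08 rad and linear speed of anvil below 0.01 m/s); the robot touches nothing.
It fails at once if the stud is overloaded: the cam and anvil press on each other with more than 52 N (contact force between anvil and cam above 52 N).
It fails at once if the stop is rammed: the anvil presses on it with more than 52 N (contact force between anvil and stop above 52 N).
It fails at once if the jar, hammer or cup is shifted by more than 30 mm (distance of any of rivet_jar, hammer, tool_cup from where it was at the start of the episode above 0.03 m).
It also fails if it takes over 72 s, if anything falls off the work surface, if the arm or the gripper's body presses on something with over 40 N, if the wrist force passes 120 N, or if a joint passes its speed limit or range.

ROBOT

A 6-joint arm with a two-finger parallel gripper is mounted at the origin on the work surface. World frame = base frame: x ahead of the robot, y to its left, z up, the work surface at z = 0. Lengths are in m, angles in rad, forces in N, time in s.
With the tool pointing down it reaches from about 0.375 to 0.975 m from the base axis. Payload 3.8 kg.
Tool frame: the origin (TCP) lies at the very end of the fingers, on their centre line; the grasp point (between the pads) lies 19 mm behind it; z points along the fingers, y is the direction in which the jaws open and shut (so a half turn about z gives the same grasp; the last joint's range is limited). The gripper opens to 85 mm and grips with 20 to 120 N. Pads are 22 mm wide; open, the fingers measure 114 mm over their backs; the gripper's body (76 mm by 85 mm) begins 54 mm behind the grasp point. The pads swing forward as they close: fully open they stand 13 mm farther back than shut.
Start: joints at [-1.145, 0.264, 1.604, -0, 1.274, -0.037], TCP at [0.301, -0.604, 0.192] pointing down, gripper open.
Joint ranges: [-2.63, 2.63], [-0.94, 2.18], [0.31, 2.57], [-1.31, 4.45], [0, 2.66], [-2.55, 2.55]. Speed limits (rad/s): [2.57, 2.57, 3.14, 3.14, 3.14, 3.14].

INTERFACE

Orientations are given as a rotation vector (axis times angle).
In Python, from workcell import bot, read_camera, finish_job gives the robot as it stands. The module is installed in compiled form; this text tells all that it offers.
- The arm moves only by the tool servo_tool, never from a script. Its argument "targets" is text: rows parted by semicolons, each of 7 numbers parted by spaces: the turn, a rotation vector about the tool's x, y, z in rad, then the shift along the tool's x, y, z in mm, then the finger opening in mm, from 0 to 85.4. In form: wx wy wz x y z gripper; .... A call has 1 to 8 rows; each row shifts and turns the pose as measured when the row begins, along the tool's axes as they then stand; what a row does not reach is not made up. A row lasts 1/12 s, in which the tool goes at most 41.7 mm and 7.16 degrees, less where a joint would pass 70% of its speed; a pose out of reach is approached as far as the arm can. A call is refused whole if a number of a shift passes 41.7 or a number of a turn 0.125, either way. A call with a gripper value outside its range is refused whole. The fingers move at their own pace and stop on an object; "newtons" is the grip in N (left out, the last holds). Time passes only in rows, so rows that do not move let the fingers close. It gives the time, the measured TCP pose, the force and the opening at its end, in the units of the state.
- bot.read_state(): the state, without advancing time (a new reading comes with each control period).
- read_camera(name): name is "scene" or "top"; returns a dict with "image" (384x512x3 uint8, red, green, blue), "mtx" (3x3 intrinsics, pixels), "eye" and "orientation" of the camera in the world. Camera axes: x right, y up, looking along -z (the intrinsics and any distortion apply to the point x, -y, -z); pixel columns grow to the right and rows downward; lengths in m; the calibration is good to about 2 mm. A picture is of the moment at which its call begins. There is no depth.
- finish_job(): hands the job in, once; it reports no verdict.
The state is a dict: "time": time; "q": joint angles; "joint_vel": joint speeds; "joint_torque": joint torques, N m; "tool_pos": TCP position; "tcp_rot": TCP orientation; "wrist_force": force on the tool from outside, world axes, zero at the start; "torque": the same for the moment, N m; "width": opening from 0.0 (shut) to 1.0 (fully open).
Only numpy, scipy, OpenCV 4.12 (cv2) and the standard library are available. Lean on these libraries where they do the work, as an engineer would, in place of code of your own. Each camera call takes 0.05 s, during which the arm holds its last target.

## Working session

There is one attempt and no reset: what is moved stays moved. The work goes in short steps, Python scripts to look and compute and a tool call to move; the robot and the scene stay as the last step left them, time stands still between calls to the robot, and variables do not carry over. Pictures are saved under pics/ and viewed, and the job is handed in when it is done.

Besides the shell and the picture viewer there is one more tool, called after ">>>" by a JSON object that holds its "fn" and its "kwargs". servo_tool: Moves the arm, as the interface text tells. Its arguments: {"type":"object","properties":{"targets":{"type":"string"},"newtons":{"type":"number"}},"required":["targets"]}

```bash
mkdir -p pics; ls; python3 - <<'E'
from workcell import bot, read_camera
import cv2, numpy as np
np.set_printoptions(precision=4,suppress=True)
for n in ("scene","top"):
    c=read_camera(n); cv2.imwrite(f"pics/{n}0.png",c["image"][:,:,::-1]); print(n,c["mtx"],c["eye"],c["orientation"],[k for k in c])
print(bot.read_state())
E
```

```text
pics
scene [[349.1107   0.     250.7519]
 [  0.     349.1107 194.5473]
 [  0.       0.       1.    ]] [ 1.1247 -0.1512  0.6438] [0.7313 0.5222 1.2121] ['image', 'mtx', 'eye', 'orientation']
top [[462.3613   0.     261.9169]
 [  0.     462.3613 186.9809]
 [  0.       0.       1.    ]] [0.3789 0.0407 1.5343] [ 0.0681 -0.0855 -1.5951] ['image', 'mtx', 'eye', 'orientation']
{'time': 0.1, 'q': array([-1.1449,  0.2647,  1.6053, -0.    ,  1.2737, -0.0369]), 'joint_vel': array([-0.0005, -0.0016, -0.0019,  0.0012, -0.0003,  0.0007]), 'joint_torque': array([  0.0004, -51.6707, -36.8591,  -0.0001,   0.0063,  -0.    ]), 'tool_pos': array([ 0.301 , -0.6033,  0.191 ]), 'tcp_rot': array([-3.0559, -0.72  ,  0.0006]), 'wrist_force': array([-0.059 , -0.1079, -0.5816]), 'torque': array([ 0.032 , -0.0028, -0.0219]), 'width': 0.9975458267854412}
```

View pics/scene0.png

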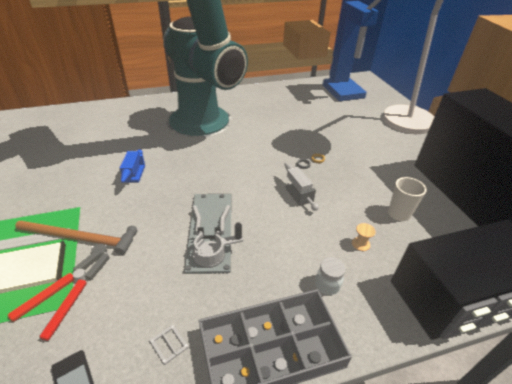

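View pics/top0.png

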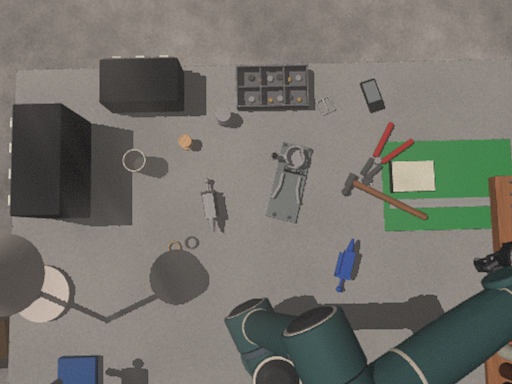

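```bash
python3 - <<'E'
import cv2, numpy as np
t=cv2.imread("pics/top0.png"); s=cv2.imread("pics/scene0.png")
a=cv2.resize(t[130:240,190:330],None,fx=5.5,fy=5.4,interpolation=cv2.INTER_CUBIC); cv2.imwrite("pics/topc.png",a)
b=cv2.resize(s[150:280,175:335],None,fx=5,fy=4.6,interpolation=cv2.INTER_CUBIC); cv2.imwrite("pics/scenec.png",b)
E
```

```text
(no output)
```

View pics/topc.png

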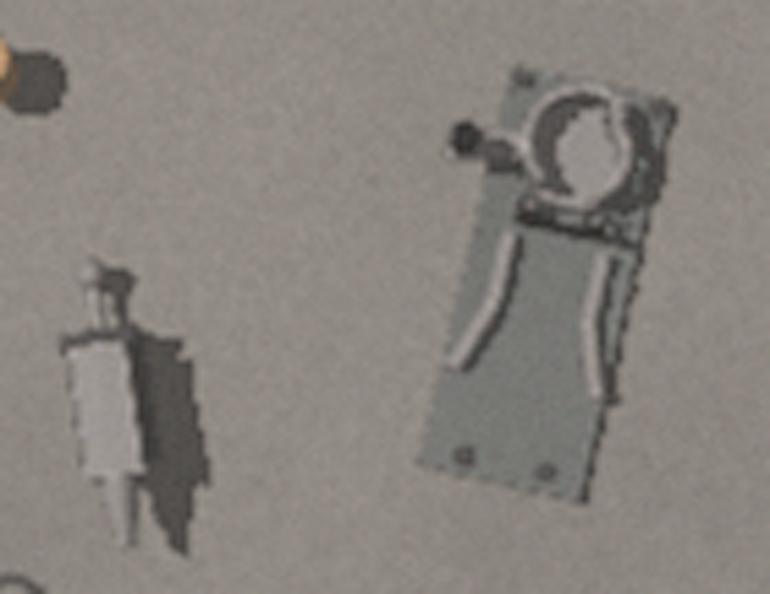

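View pics/scenec.png

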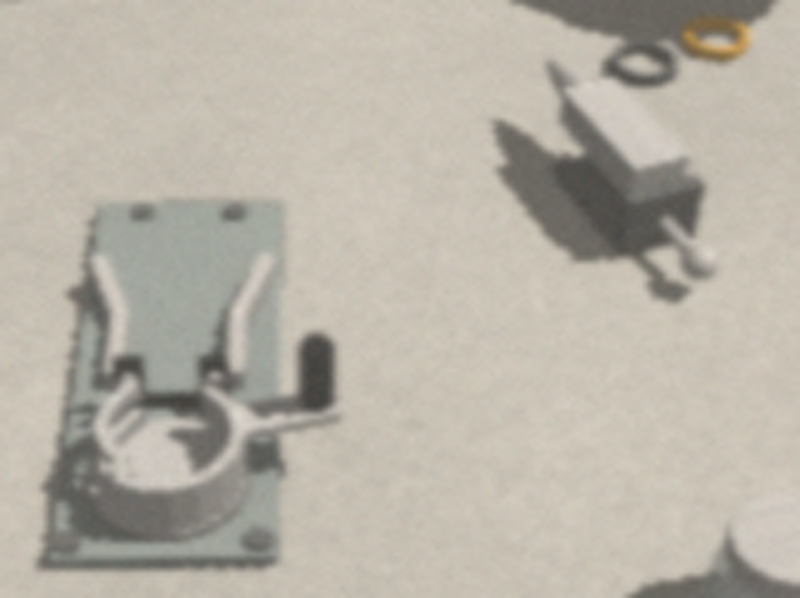

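```bash
cat > h.py <<'E'
import cv2, numpy as np
from scipy.spatial.transform import Rotation as R
from workcell import bot, read_camera
np.set_printoptions(precision=4,suppress=True)
def ray(c,px,z):
    px=np.atleast_2d(np.array(px,float)); K=c["mtx"]
    d=np.c_[(px[:,0]-K[0,2])/K[0,0],-(px[:,1]-K[1,2])/K[1,1],-np.ones(len(px))]
    d=R.from_rotvec(c["orientation"]).apply(d); e=np.array(c["eye"])
    return e+d*((z-e[2])/d[:,2])[:,None]
def proj(c,P):
    P=np.atleast_2d(P); p=R.from_rotvec(c["orientation"]).inv().apply(P-np.array(c["eye"])); K=c["mtx"]
    return np.c_[K[0,2]+K[0,0]*p[:,0]/-p[:,2],K[1,2]+K[1,1]*-p[:,1]/-p[:,2]]
E
python3 - <<'E'
from h import *
c=read_camera("top"); im=c["image"].astype(float)
sub=im[130:240,190:330]
for (x,y) in [(209,205),(213,205),(290,205),(230,205),(300,190),(297,158),(206,180)]: print((x,y),im[y,x])
# greenish measure
g=im[:,:,1]-im[:,:,0]
m=((g>0)).astype(np.uint8); m[:130]=0;m[240:]=0;m[:,:255]=0;m[:,330:]=0
m=cv2.morphologyEx(cv2.morphologyEx(m,cv2.MORPH_OPEN,np.ones((3,3))),cv2.MORPH_CLOSE,np.ones((15,15)))
cs,_=cv2.findContours(m,0,2); k=max(cs,key=cv2.contourArea); r=cv2.minAreaRect(k); print("mount",r,cv2.boxPoints(r)); 
P=ray(c,cv2.boxPoints(r),0.010); print(P, np.linalg.norm(np.roll(P,-1,0)-P,axis=1))
g=im.mean(2); m=(g>163).astype(np.uint8); m[:180]=0;m[240:]=0;m[:,:198]=0;m[:,225:]=0
cs,_=cv2.findContours(m,0,2); k=max(cs,key=cv2.contourArea); r=cv2.minAreaRect(k); print("face",r,cv2.contourArea(k))
P=ray(c,cv2.boxPoints(r),0.06); print(P,P.mean(0), np.linalg.norm(np.roll(P,-1,0)-P,axis=1))
v=np.hstack([cv2.resize((m*255)[170:240,190:260],None,fx=6,fy=6),])
cv2.imwrite("pics/m.png",v)
E
```

```text
(209, 205) [154. 148. 146.]
(213, 205) [170. 162. 159.]
(290, 205) [119. 120. 115.]
(230, 205) [145. 140. 134.]
(300, 190) [107. 107. 105.]
(297, 158) [150. 143. 141.]
(206, 180) [152. 148. 143.]Traceback (most recent call last):
  File "<stdin>", line 9, in <module>
ValueError: max() iterable argument is empty
```

```bash
python3 - <<'E'
from h import *
ims=[];
for i in range(6):
    c=read_camera("top"); ims.append(c["image"].astype(float))
s=[read_camera("scene")["image"].astype(float) for i in range(6)]
im=np.mean(ims,0); np.save("top_avg.npy",im); np.save("scene_avg.npy",np.mean(s,0))
print(np.std(ims,0).mean())
g=im[:,:,1]-im[:,:,0]; g=cv2.GaussianBlur(g,(3,3),0)
v=np.clip((g+10)*15,0,255)[130:240,190:330]
b=np.clip((im.mean(2)-90)*2.5,0,255)[130:240,190:330]
o=np.vstack([cv2.resize(b,None,fx=5,fy=5,interpolation=cv2.INTER_CUBIC)])
cv2.imwrite("pics/b.png",o); cv2.imwrite("pics/g.png",cv2.resize(v,None,fx=5,fy=5))
E
```

```text
1.7416154720484842[ WARN:0@10.953] global loadsave.cpp:1063 imwrite_ Unsupported depth image for selected encoder is fallbacked to CV_8U.
```

View pics/b.png

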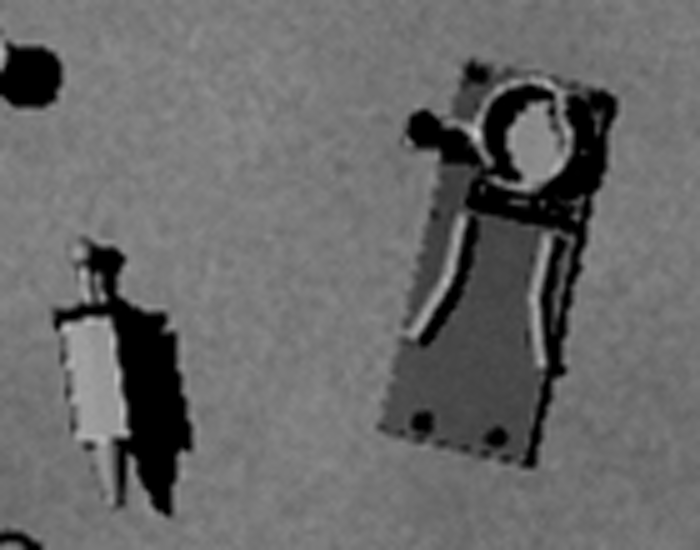

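View pics/g.png

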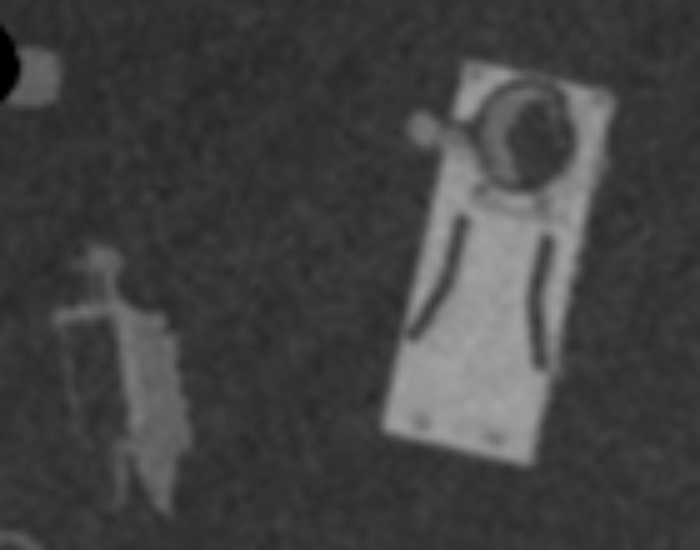

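```bash
python3 - <<'E'
from h import *
c=read_camera("top"); sc=read_camera("scene"); im=np.load("top_avg.npy"); si=np.load("scene_avg.npy")
N=6
def up(a): return cv2.resize(a,None,fx=N,fy=N,interpolation=cv2.INTER_CUBIC)
def full(p,x0,y0): return (np.array(p)+0.5)/N-0.5+np.array([x0,y0])
x0,y0=250,130
g=cv2.GaussianBlur(im[:,:,1]-im[:,:,0],(3,3),0)[y0:240,x0:335]
th=(np.percentile(g,20)+np.percentile(g,95))/2
m=(up(g)>th).astype(np.uint8); m=cv2.morphologyEx(cv2.morphologyEx(m,cv2.MORPH_OPEN,np.ones((9,9))),cv2.MORPH_CLOSE,np.ones((31,31)))
m2=cv2.erode(m,np.ones((3,3)));cs,_=cv2.findContours(m,0,1)
k=max(cs,key=cv2.contourArea)
mm=np.zeros_like(m); cv2.drawContours(mm,[k],-1,1,-1); mm=cv2.morphologyEx(mm,cv2.MORPH_OPEN,np.ones((101,101)))
cv2.imwrite("pics/mm.png",np.hstack([m*255,mm*255]))
def rect(k,z,x0,y0):
    P=ray(c,full(k.reshape(-1,2),x0,y0),z)[:,:2].astype(np.float32)
    r=cv2.minAreaRect(P*1000); return r,cv2.boxPoints(r)
for q in (k,max(cv2.findContours(mm,0,1)[0],key=cv2.contourArea)): print("mount",rect(q,.01,x0,y0))
x0,y0=190,170
b=im.mean(2)[y0:240,x0:240]; b=up(b)
for th in (147,150,153):
    m=cv2.morphologyEx((b>th).astype(np.uint8),cv2.MORPH_OPEN,np.ones((31,31)))
    cs,_=cv2.findContours(m,0,1); k=max(cs,key=cv2.contourArea); print("face",th,rect(k,.06,x0,y0))
cv2.imwrite("pics/mf.png",np.hstack([m*255,b.astype(np.uint8)]))
E
```

```text
mount (((545.4390869140625, -58.76988983154297), (127.4087142944336, 256.4158935546875), 75.82331085205078), array([[ 405.5337,  -89.1343],
       [ 654.1404, -151.9339],
       [ 685.3445,  -28.4054],
       [ 436.7377,   34.3941]], dtype=float32))
mount (((507.1115417480469, -59.57367706298828), (104.91651916503906, 180.4990997314453), 78.25032043457031), array([[ 408.0706,  -92.5547],
       [ 584.7876, -129.3108],
       [ 606.1525,  -26.5927],
       [ 429.4355,   10.1635]], dtype=float32))
face 147 (((461.62628173828125, 192.71556091308594), (64.04480743408203, 29.49875831604004), 7.29848051071167), array([[427.9896, 203.2774],
       [431.7371, 174.0176],
       [495.263 , 182.1537],
       [491.5155, 211.4135]], dtype=float32))Traceback (most recent call last):
  File "<stdin>", line 22, in <module>
ValueError: max() iterable argument is empty
```

View pics/mm.png

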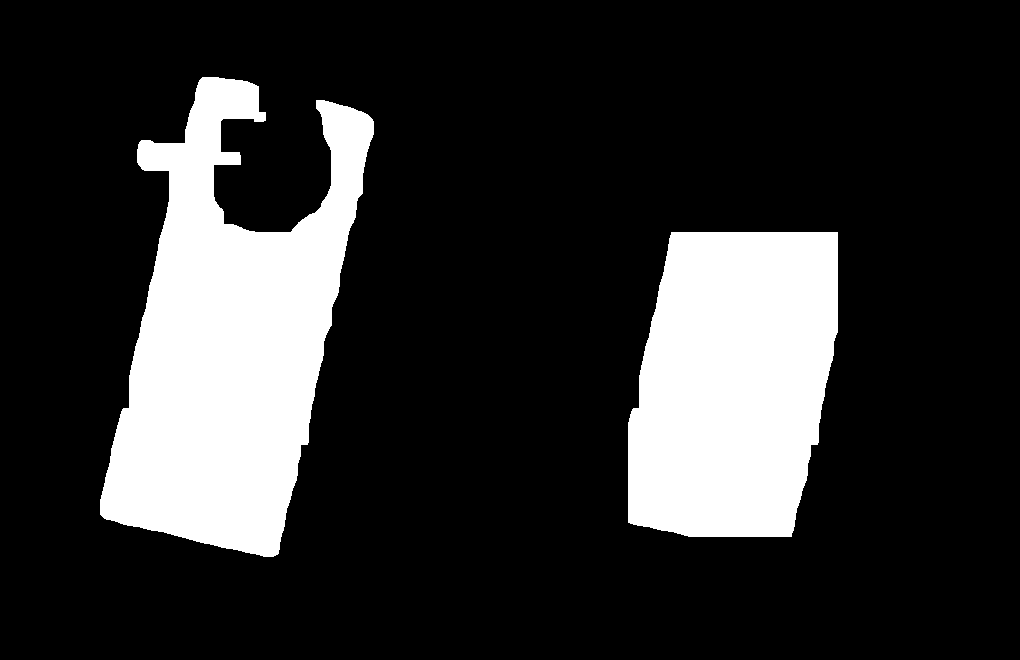

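```bash
python3 - <<'E'
from h import *
c=read_camera("top"); sc=read_camera("scene")
def t5(p): return (np.array(p,float)+.5)/5-.5+np.array([190,130])
P=ray(c,t5([(463,60),(617,97),(533,466),(383,432)]),.01)[:,:2]*1000
print("corners",P, np.linalg.norm(np.roll(P,-1,0)-P,axis=1))
for a,b in ((3,0),(2,1)): print(np.degrees(np.arctan2(*(P[b]-P[a])[::-1])))
for a,b in ((2,3),(1,0)): print(np.degrees(np.arctan2(*(P[b]-P[a])[::-1]))-90)
print("cam rim",ray(c,t5([(528,136)]),.048)*1000,"pin",ray(c,t5([(424,128)]),.09)*1000)
F=ray(c,t5([(62,322),(113,313),(128,432),(77,440)]),.06)[:,:2]*1000
print("face",F,F.mean(0),np.linalg.norm(np.roll(F,-1,0)-F,axis=1)); 
for a,b in ((3,0),(2,1)): print(np.degrees(np.arctan2(*(F[b]-F[a])[::-1])))
print("ball",ray(c,t5([(82,252)]),.022)*1000)
# mount line fits
im=np.load("top_avg.npy");g=cv2.GaussianBlur(im[:,:,1]-im[:,:,0],(3,3),0)
bg=np.median(g[150:240,225:255]); fg=np.median(g[195:215,278:290]); th=(bg+fg)/2; print(bg,fg)
L=[];Rr=[]
for r in range(150,218):
    xs=np.where(g[r,262:325]>th)[0]+262
    if len(xs)<5: continue
    x=xs[0]; xl=x-1+(th-g[r,x-1])/(g[r,x]-g[r,x-1]); 
    x=xs[-1]; xr=x+(g[r,x]-th)/(g[r,x]-g[r,x+1])
    if 165<r<214: L.append((xl,r))
    if 155<r<220: Rr.append((xr,r))
for E in (L,Rr):
    W=(ray(c,E,.01)[:,:2]*1000).astype(np.float32)
    l=cv2.fitLine(W,cv2.DIST_HUBER,0,.01,.01).ravel(); res=(W-l[2:])@np.array([-l[1],l[0]])
    print("line",np.degrees(np.arctan2(l[1],l[0])),l,res.std())
E
```

```text
corners [[ 678.44    -49.9465]
 [ 650.8565 -152.1759]
 [ 406.3972  -87.7723]
 [ 431.2802   10.3111]] [105.8854 252.8007 101.1905 254.3992]
-13.701411545729469
-14.759383710274157
-14.235166671441931
-15.09993688146352
cam rim [[619.8012 -88.4618  48.    ]] pin [[619.7198 -19.2026  90.    ]]
face [[505.0318 214.5075]
 [509.9801 181.8679]
 [433.7488 173.5286]
 [429.5049 206.003 ]] [469.5664 193.9768] [33.0126 76.6861 32.7506 76.0042]
6.4245649223638255
6.243041403523935
ball [[554.1286 205.2318  22.    ]]
-6.53125 0.1979166666666683
line -14.461575 [  0.9683  -0.2497 547.6009 -17.5761] 3.2655585
line -14.471857 [   0.9683   -0.2499  495.7812 -109.3624] 0.6520461
```

```bash
python3 - <<'E'
from h import *
sc=read_camera("scene"); si=np.load("scene_avg.npy")
a=np.radians(-14.45);u=np.array([np.cos(a),np.sin(a),0]);n=np.array([-u[1],u[0],0])
cam=np.array([.6198,-.0885,0])
b=np.radians(6.6);v=np.array([np.cos(b),np.sin(b),0]);w=np.array([-v[1],v[0],0])
F=np.array([.4696,.1940,0])
Z=np.array([0,0,1.])
x0,y0,N=175,150,5
img=cv2.resize(si[y0:280,x0:335,::-1],None,fx=N,fy=4.6,interpolation=cv2.INTER_CUBIC)
def d(P,col,cl=True):
    p=proj(sc,P); q=((p-[x0,y0]+.5)*[N,4.6]-.5).astype(np.int32); cv2.polylines(img,[q.reshape(-1,1,2)],cl,col,1)
t=np.linspace(0,2*np.pi,40)
d([cam+.036*(np.cos(k)*u+np.sin(k)*n)+.048*Z for k in t],(0,0,255))
uc=cam@u
d([u*x+n*(cam@n+y)+.01*Z for x,y in ((.415,.05),(.669,.05),(.669,-.05),(.415,-.05))],(0,255,0))
d([F+v*x+w*y+.06*Z for x,y in ((.04,.017),(.04,-.017),(-.04,-.017),(-.04,.017))],(255,0,0))
d([F+v*.08+.022*Z+.01*(np.cos(k)*n+np.sin(k)*Z) for k in t],(255,0,255))
q=0.06;pa=cam+.07*(np.cos(1.9-q)*u+np.sin(1.9-q)*n)
d([pa+.048*Z,pa+.09*Z],(0,255,255))
cv2.imwrite("pics/ov.png",np.clip(img,0,255).astype(np.uint8))
E
```

```text
(no output)
```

View pics/ov.png

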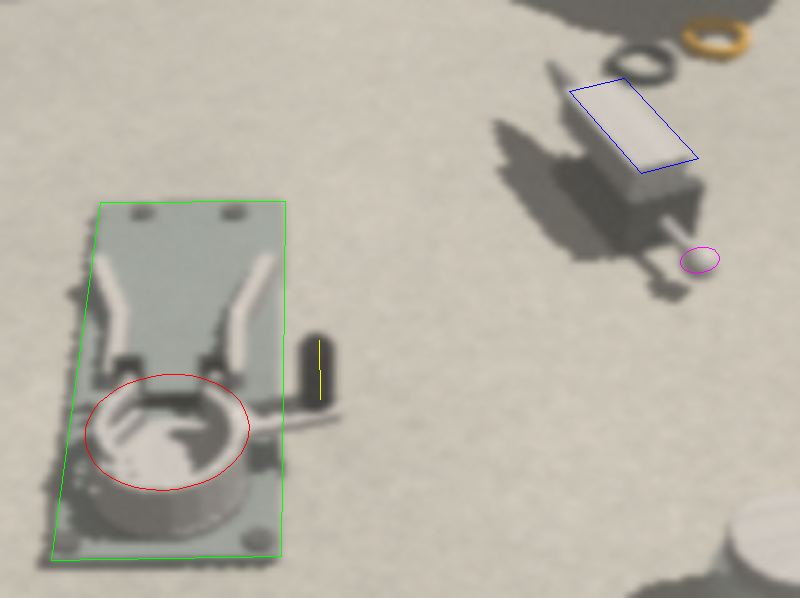

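>>> {"fn": "servo_tool", "kwargs": {"targets": "0 0 0 15 -13.5 0 85; 0 0 0 30 -27 0 85; 0 0 0 30 -27 0 85; 0 0 0 30 -27 0 85; 0 0 0 30 -27 0 85; 0 0 0 30 -27 0 85; 0 0 0 30 -27 0 85; 0 0 0 30 -27 0 85", "newtons": 60}}

```text
time: 1.67
tool_pos: [0.413, -0.3216, 0.1909]
tcp_rot: [3.057, 0.699, -0.0]
wrist_force: [1.5, -0.6, 0.4]
width: 0.995
```

```bash
cat >> h.py <<'E'
def go(pos,yawdeg):
    s=bot.read_state(); r=R.from_rotvec(s["tcp_rot"]); a=np.radians(yawdeg)
    x=np.array([np.cos(a),np.sin(a),0]); z=np.array([0,0,-1.]); G=R.from_matrix(np.c_[x,np.cross(z,x),z])
    d=np.array(pos)-s["tool_pos"]*1000; t=r.as_matrix()[:,0]
    print("t",s["time"],"pos",s["tool_pos"]*1000,"yaw",np.degrees(np.arctan2(t[1],t[0])),"f",s["wrist_force"],"w",s["width"])
    print("turn",(r.inv()*G).as_rotvec(),"shift now-axes",r.inv().apply(d),"shift goal-axes",G.inv().apply(d))
E
python3 -c "
from h import *
go([470,194,150],6.6)"
```

```text
t 1.6667 pos [ 412.9556 -321.5716  190.8734] yaw 25.747521722681796 f [ 1.4665 -0.5535  0.3955] w 0.9952904008326856
turn [0.0058 0.0005 0.3342] shift now-axes [ 275.4065 -439.8249   38.0012] shift goal-axes [ 115.9247 -505.5983   40.8734]
```

>>> {"fn": "servo_tool", "kwargs": {"targets": "0 0 0.05 20 -32 0 85; 0 0 0.05 20 -34 0 85; 0 0 0.05 19 -35 0 85; 0 0 0.05 17 -36 0 85; 0 0 0.05 15 -37 0 85; 0 0 0.05 13 -38 0 85; 0 0 0.05 11 -38 0 85; 0 0 0 9 -39 0 85"}}

```text
time: 2.33
tool_pos: [0.4589, 0.0058, 0.1919]
tcp_rot: [3.131, 0.124, 0.016]
wrist_force: [1.2, 0.0, 0.1]
width: 0.992
```

```bash
python3 -c "
from h import *
go([470,194,150],6.6)"
```

```text
t 2.3333 pos [458.8555   5.771  191.9255] yaw 4.543991964240676 f [1.1739 0.0041 0.1034] w 0.9920988027748994
turn [ 0.0089 -0.0099 -0.0359] shift now-axes [  25.5978 -187.1167   40.5485] shift goal-axes [  32.7051 -185.7006   41.9255]
```

>>> {"fn": "servo_tool", "kwargs": {"targets": "0.009 -0.01 -0.036 5 -35 8 85; 0 0 0 6 -35 8 85; 0 0 0 6 -35 8 85; 0 0 0 6 -35 8 85; 0 0 0 6 -30 8 85; 0 0 0 3 -15 4 85; 0 0 0 0 0 0 85"}}

```text
time: 2.92
tool_pos: [0.4716, 0.211, 0.1502]
tcp_rot: [-3.132, -0.196, -0.016]
wrist_force: [-0.1, -0.1, 0.5]
width: 0.997
```

```bash
python3 - <<'E'
from h import *
go([470,194,100],6.6)
c=read_camera("scene"); cv2.imwrite("pics/s1.png",cv2.resize(c["image"][80:260,200:400,::-1],None,fx=3.3,fy=3.3))
E
```

```text
t 2.9167 pos [471.5837 210.9913 150.1821] yaw 7.179080141900302 f [-0.1191 -0.0622  0.46  ] w 0.9969759227127997
turn [-0.0031 -0.0104  0.0101] shift now-axes [-4.2194 16.8143 50.0893] shift goal-axes [-3.5261 16.6967 50.1821]
```

View pics/s1.png

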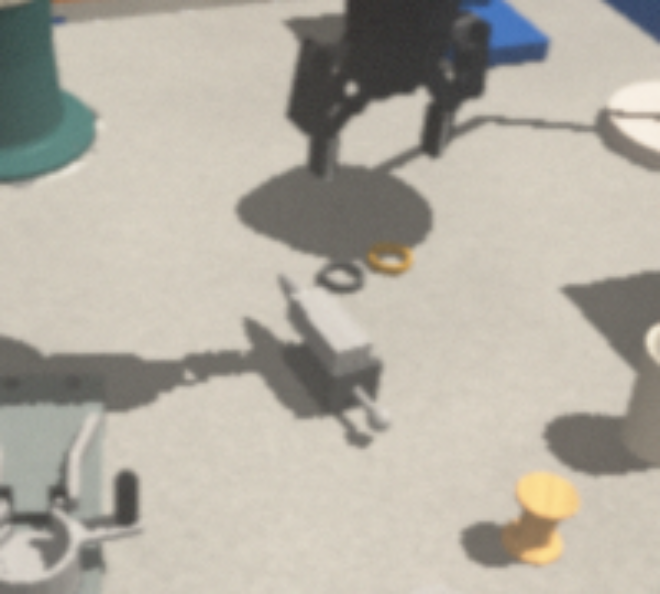

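The two anvil shapes are the grey one at top-view pixel (210,205) and the blue one at (345,263). The grey steel one fits the description, and the crop confirms it: face block near (330,330), stud pointing to (375,420).

>>> {"fn": "servo_tool", "kwargs": {"targets": "-0.003 -0.01 0.01 -3.5 16.5 0 85; 0 0 0 0 0 0 85; 0 0 0 0 0 25 85; 0 0 0 0 0 25 85; 0 0 0 0 0 10 85; 0 0 0 0 0 0 85"}}

```text
time: 3.47
tool_pos: [0.4737, 0.1893, 0.0932]
tcp_rot: [-3.137, -0.175, -0.013]
wrist_force: [-0.3, -0.2, 0.7]
width: 1.0
```

```bash
python3 - <<'E'
from h import *
go([470,194,28],6.6)
E
```

```text
t 3.4667 pos [473.6905 189.2779  93.2082] yaw 6.401127169755361 f [-0.2859 -0.2198  0.6979] w 0.9995112810806641
turn [ 0.0004 -0.0085 -0.0035] shift now-axes [-3.6923 -5.1315 65.1772] shift goal-axes [-3.1233 -5.115  65.2082]
```

>>> {"fn": "servo_tool", "kwargs": {"targets": "0 -0.008 -0.003 -3.5 -5 0 85; 0 0 0 0 0 0 85; 0 0 0 0 0 20 85; 0 0 0 0 0 20 85; 0 0 0 0 0 0 85"}}

```text
time: 3.88
tool_pos: [0.4741, 0.1947, 0.0588]
tcp_rot: [-3.134, -0.177, -0.014]
wrist_force: [-0.4, 0.2, -1.2]
width: 0.993
```

```bash
python3 - <<'E'
from h import *
go([470,194,28],6.6)
E
```

```text
t 3.8833 pos [474.1098 194.7459  58.8326] yaw 6.44825862100659 f [-0.4129  0.1747 -1.1509] w 0.9929749060663584
turn [-0.0019 -0.0091 -0.0026] shift now-axes [-4.4477  0.3386 30.7929] shift goal-axes [-4.1683  0.2686 30.8326]
```

>>> {"fn": "servo_tool", "kwargs": {"targets": "0 -0.009 0 -3 0 12 85; 0 -0.003 0 -1 0 14 85; 0 0 0 0 0 4 85; 0 0 0 0 0 0 85"}}

```text
time: 4.22
tool_pos: [0.4737, 0.1961, 0.0323]
tcp_rot: [-3.133, -0.177, -0.004]
wrist_force: [0.3, -0.3, 0.0]
width: 0.998
```

```bash
python3 - <<'E'
from h import *
go([471,194,28],6.6)
E
```

```text
t 4.2167 pos [473.7253 196.0678  32.2912] yaw 6.483673135360489 f [ 0.2835 -0.3274  0.0006] w 0.9981761371062684
turn [-0.0037 -0.0029 -0.002 ] shift now-axes [-2.9539  1.7626  4.2761] shift goal-axes [-2.9449  1.7409  4.2912]
```

Close now and watch centring.

>>> {"fn": "servo_tool", "kwargs": {"targets": "-0.003 -0.003 0 -3 1.5 4.5 85; 0 0 0 0 0 0 60; 0 0 0 0 0 0 40; 0 0 0 0 0 0 30; 0 0 0 0 0 0 20; 0 0 0 0 0 0 20; 0 0 0 0 0 0 20; 0 0 0 0 0 0 20", "newtons": 60}}

```text
time: 4.88
tool_pos: [0.4736, 0.1952, 0.0315]
tcp_rot: [-3.134, -0.178, -0.008]
wrist_force: [-0.6, -0.4, -0.1]
width: 0.233
```

```bash
python3 - <<'E'
from h import *
go([471,194,28],6.6)
E
```

```text
t 4.8833 pos [473.5823 195.2487  31.4881] yaw 6.494001392107496 f [-0.5753 -0.3725 -0.1124] w 0.23285059320077842
turn [-0.0017 -0.0054 -0.0018] shift now-axes [-2.7258  0.9547  3.4717] shift goal-axes [-2.7087  0.9436  3.4881]
```

```bash
python3 - <<'E'
from h import *
c=read_camera("scene"); cv2.imwrite("pics/s2.png",cv2.resize(c["image"][100:250,220:400,::-1],None,fx=4,fy=4))
c=read_camera("top"); cv2.imwrite("pics/t2.png",cv2.resize(c["image"][140:260,150:300,::-1],None,fx=4,fy=4))
E
```

```text
(no output)
```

View pics/s2.png

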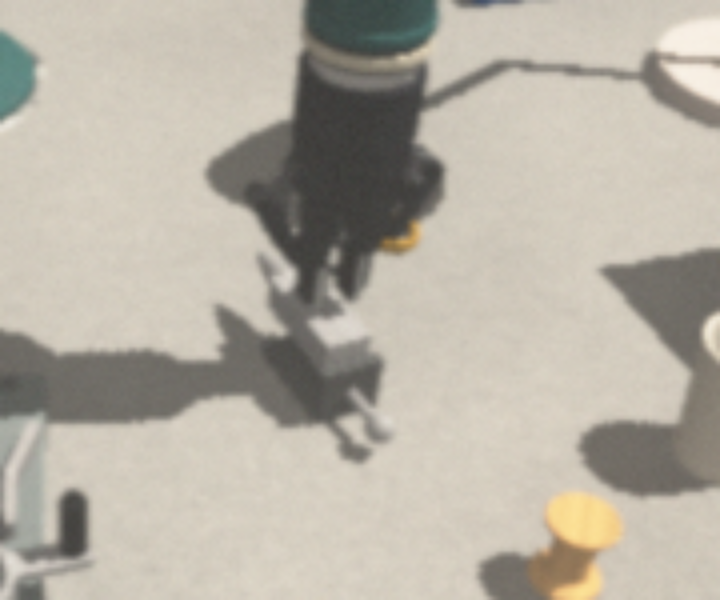

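View pics/t2.png

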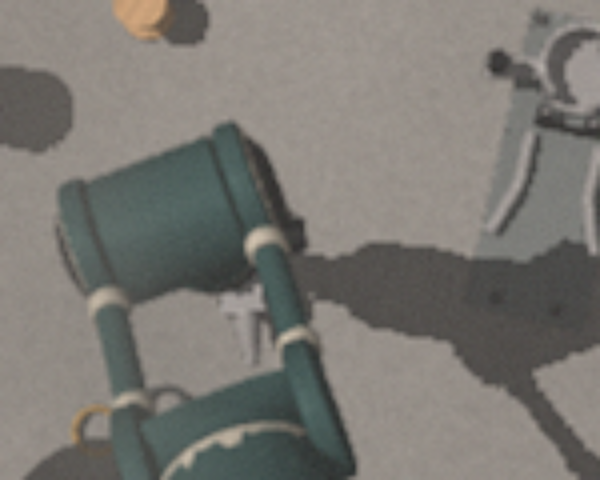

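>>> {"fn": "servo_tool", "kwargs": {"targets": "0 0 0 0 0 0 10; 0 0 0 0 0 0 0; 0 0 0 0 0 0 0; 0 0 0 0 0 0 0"}}

```text
time: 5.32
tool_pos: [0.4734, 0.1952, 0.0313]
tcp_rot: [-3.135, -0.178, -0.008]
wrist_force: [0.4, 0.1, 0.9]
width: -0.002
```

```bash
python3 - <<'E'
from h import *
go([471,194,28],6.6)
c=read_camera("scene"); cv2.imwrite("pics/s3.png",cv2.resize(c["image"][140:220,260:350,::-1],None,fx=7,fy=7,interpolation=cv2.INTER_CUBIC))
E
```

```text
t 5.3167 pos [473.4231 195.166   31.3002] yaw 6.491564896722308 f [0.3523 0.1019 0.8608] w -0.0022946756247758477
turn [-0.0017 -0.005  -0.0019] shift now-axes [-2.5559  0.8901  3.286 ] shift goal-axes [-2.5411  0.8798  3.3002]
```

View pics/s3.png

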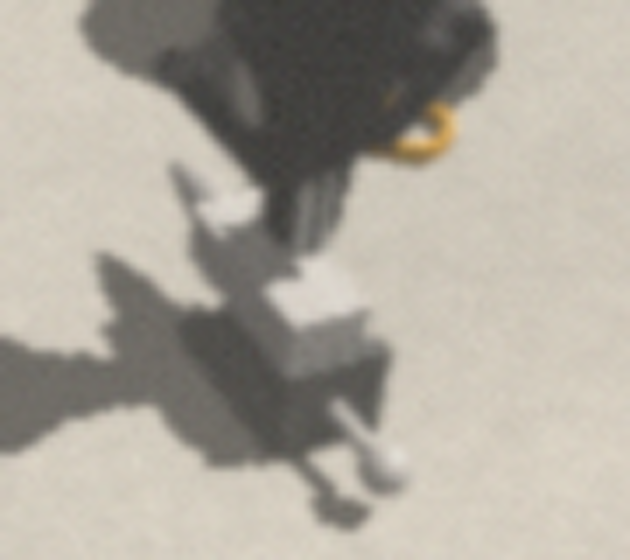

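```bash
python3 - <<'E'
from h import *
c=read_camera("scene"); s=bot.read_state()
print(proj(c,s["tool_pos"]), proj(c,[.4735,.1952,.06]),proj(c,[.4735,.1952,.08]),proj(c,[.4735,.1952,.1]), s["q"])
im=c["image"][140:220,260:350,::-1].copy()
im=cv2.resize(im,None,fx=7,fy=7,interpolation=cv2.INTER_CUBIC)
for z in (.031,.06,.08,.1):
    p=(proj(c,[.4735,.1952,z])[0]-[260,140])*7; cv2.circle(im,tuple(int(v) for v in p),4,(0,0,255),-1)
cv2.imwrite("pics/s4.png",im)
E
```

```text
[[300.8821 185.6706]] [[302.1553 177.483 ]] [[303.0551 171.5606]] [[303.9816 165.4631]] [0.342  0.1145 2.1033 0.0006 0.9185 1.7991]
```

View pics/s4.png

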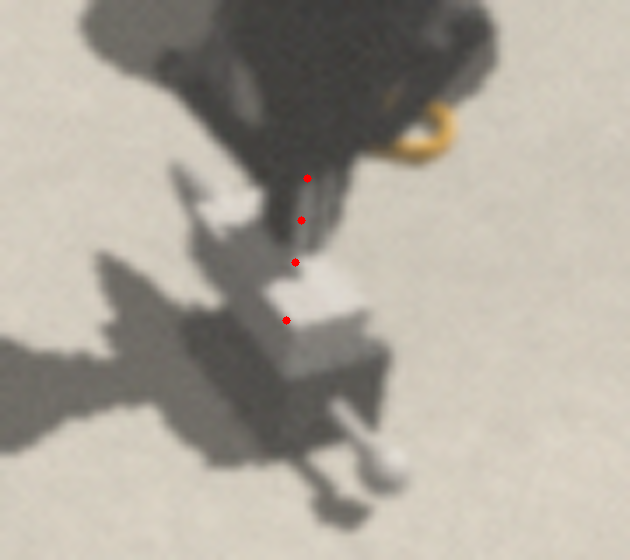

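```bash
python3 - <<'E'
from h import *
c=read_camera("scene")
P=np.array([.4716,.211,.150])
for z in (.15,.163,.175,.185): 
    for k in (-.043,.043): print(z,k,proj(c,[.4716-k*.125,.211+k*.992,z]))
E
```

```text
0.15 -0.043 [[296.9231 151.7628]]
0.15 0.043 [[326.5223 144.4757]]
0.163 -0.043 [[297.4986 147.3632]]
0.163 0.043 [[327.3724 140.1376]]
0.175 -0.043 [[298.0403 143.2217]]
0.175 0.043 [[328.1722 136.0565]]
0.185 -0.043 [[298.4996 139.71  ]]
0.185 0.043 [[328.85   132.5978]]
```

```bash
python3 - <<'E'
from h import *
c=read_camera("top"); im=cv2.imread("pics/top0.png")
for z in (.19,.25): print(proj(c,[.301,-.6033,z]))
cv2.imwrite("pics/t0c.png",cv2.resize(im[220:330,390:512],None,fx=5,fy=5,interpolation=cv2.INTER_CUBIC))
E
```

```text
[[480.4957 253.4062]]
[[490.9161 254.3951]]
```

View pics/t0c.png

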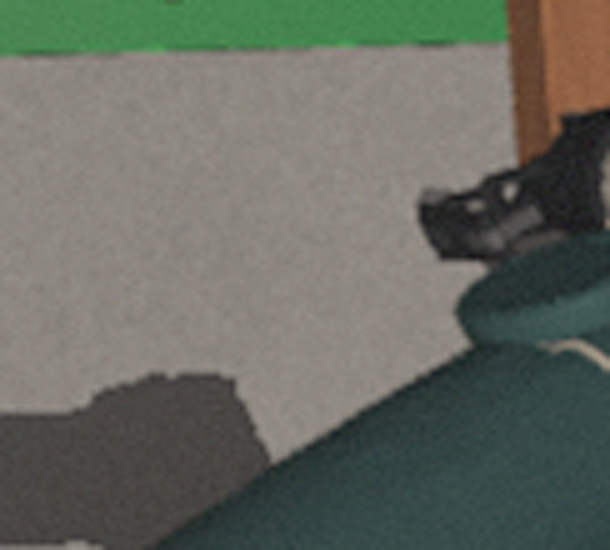

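>>> {"fn": "servo_tool", "kwargs": {"targets": "0 0 0 0 0 2.5 0; 0 0 0 0 0 2.5 0; 0 0 0 0 0 0 0"}}

```text
time: 5.77
tool_pos: [0.4736, 0.1952, 0.026]
tcp_rot: [-3.134, -0.178, -0.008]
wrist_force: [0.1, -1.0, 0.3]
width: 0.003
```

```bash
python3 - <<'E'
from h import *
go([471,194,28],6.6)
s=bot.read_state();print(s["joint_torque"],s["torque"])
c=read_camera("scene"); cv2.imwrite("pics/s5.png",cv2.resize(c["image"][140:220,260:350,::-1],None,fx=7,fy=7,interpolation=cv2.INTER_CUBIC))
E
```

```text
t 5.7667 pos [473.6041 195.2317  25.9873] yaw 6.4877078331460964 f [ 0.1048 -0.9869  0.278 ] w 0.00335155232066373
turn [-0.0018 -0.0054 -0.002 ] shift now-axes [-2.7157  0.926  -2.0291] shift goal-axes [-2.7284  0.9242 -2.0127]
[ -0.0066 -37.5756 -30.8068   0.002   -0.1182  -0.    ] [-0.0079 -0.0163 -0.0121]
```

View pics/s5.png

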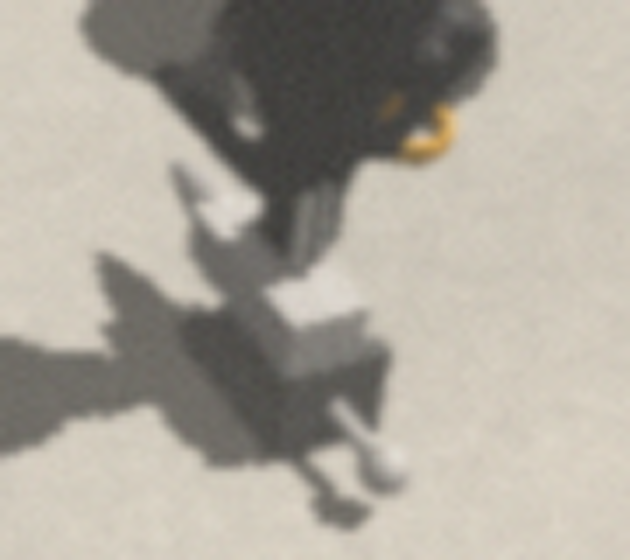

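>>> {"fn": "servo_tool", "kwargs": {"targets": "0 0 0 0 0 2 0; 0 0 0 0 0 0 0"}}

```text
time: 5.98
tool_pos: [0.4736, 0.1952, 0.0238]
tcp_rot: [-3.135, -0.178, -0.008]
wrist_force: [0.1, 0.6, -1.0]
width: 0.005
```

>>> {"fn": "servo_tool", "kwargs": {"targets": "0 0 0 0 0 1.5 0; 0 0 0 0 0 0 0"}}

```text
time: 6.15
tool_pos: [0.4735, 0.1952, 0.022]
tcp_rot: [-3.135, -0.178, -0.008]
wrist_force: [-0.5, -0.4, -0.3]
width: -0.002
```

>>> {"fn": "servo_tool", "kwargs": {"targets": "0 0 0 0 0 2 0; 0 0 0 0 0 0 0"}}

```text
time: 6.32
tool_pos: [0.4745, 0.1956, 0.0215]
tcp_rot: [-3.134, -0.178, -0.01]
wrist_force: [-0.7, -0.3, -0.5]
width: 0.0
```

>>> {"fn": "servo_tool", "kwargs": {"targets": "0 0 0 0 0 2 0; 0 0 0 0 0 0 0"}}

```text
time: 6.48
tool_pos: [0.4753, 0.1959, 0.0216]
tcp_rot: [-3.134, -0.178, -0.011]
wrist_force: [0.0, 0.7, 0.5]
width: 0.001
```

```bash
python3 - <<'E'
from h import *
go([471,194,28],6.6)
c=read_camera("scene"); cv2.imwrite("pics/s6.png",cv2.resize(c["image"][140:220,260:350,::-1],None,fx=7,fy=7,interpolation=cv2.INTER_CUBIC))
E
```

```text
t 6.4833 pos [475.3151 195.9173  21.5886] yaw 6.494361668142349 f [0.0259 0.6845 0.4667] w 0.000566359576140394
turn [-0.0023 -0.0074 -0.0018] shift now-axes [-4.4566  1.4022 -6.4478] shift goal-axes [-4.5069  1.4086 -6.4114]
```

View pics/s6.png

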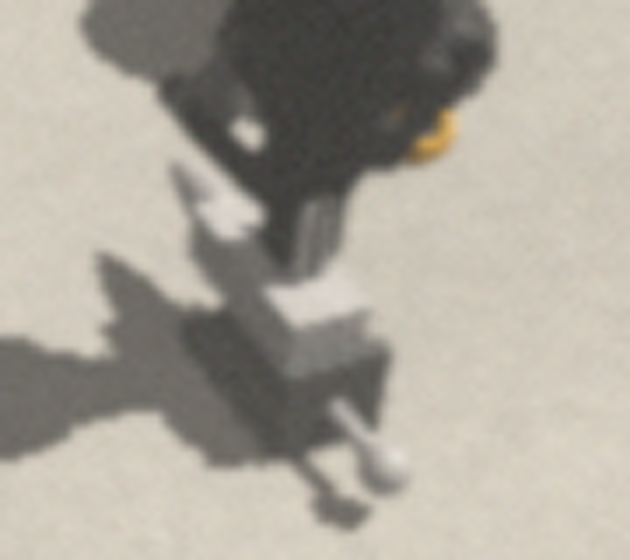

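```bash
python3 - <<'E'
from h import *
c=read_camera("scene")
for p in ((290,278),(330,270),(312,277)):
  print(ray(c,np.array(p)/7+[260,140]-.43,.06)*1000)
E
```

```text
[[479.7344 189.2913  60.    ]]
[[479.2329 205.8823  60.    ]]
[[481.3467 197.6006  60.    ]]
```

>>> {"fn": "servo_tool", "kwargs": {"targets": "0 0 0 0 0 -8 85; 0 0 0 0 0 0 85; 0 0 0 -3 1 0 85; 0 0 0 0 0 0 85; 0 0 0 0 0 0 85; 0 0 0 0 0 0 85; 0 0 0 0 0 0 85"}}

```text
time: 7.17
tool_pos: [0.471, 0.194, 0.0286]
tcp_rot: [-3.134, -0.178, -0.009]
wrist_force: [-0.3, 1.0, 0.2]
width: 0.97
```

```bash
python3 - <<'E'
from h import *
go([471,194,-12],6.6)
E
```

```text
t 7.1667 pos [470.9993 194.0075  28.5546] yaw 6.493591644726095 f [-0.3338  1.0224  0.2096] w 0.969879057829003
turn [-0.0019 -0.006  -0.0019] shift now-axes [-0.2418  0.0859 40.5538] shift goal-axes [-0.0001  0.0076 40.5546]
```

>>> {"fn": "servo_tool", "kwargs": {"targets": "-0.002 -0.006 0 0 0 0 85; 0 0 0 0 0 6 85; 0 0 0 0 0 8 85; 0 0 0 0 0 8 85; 0 0 0 0 0 0 85"}}

```text
time: 7.58
tool_pos: [0.4712, 0.1941, 0.0044]
tcp_rot: [3.136, 0.178, -0.0]
wrist_force: [-0.7, -0.2, -0.0]
width: 0.993
```

```bash
python3 - <<'E'
from h import *
go([471,194,-12],6.6)
c=read_camera("scene"); cv2.imwrite("pics/s7.png",cv2.resize(c["image"][140:220,260:350,::-1],None,fx=7,fy=7,interpolation=cv2.INTER_CUBIC))
E
```

```text
t 7.5833 pos [471.1649 194.0723   4.3548] yaw 6.493098576119697 f [-0.6763 -0.158  -0.0049] w 0.9931880294127612
turn [ 0.0002  0.0002 -0.0019] shift now-axes [-0.1684  0.0506 16.3548] shift goal-axes [-0.1721  0.0529 16.3548]
```

View pics/s7.png

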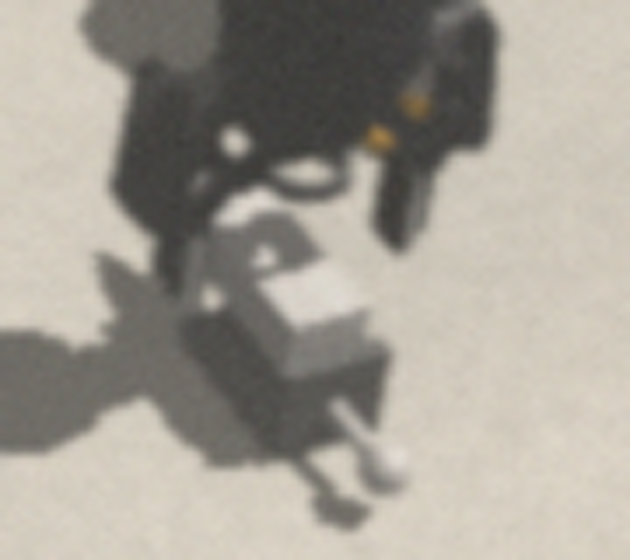

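>>> {"fn": "servo_tool", "kwargs": {"targets": "0 0 0 0 0 6 85; 0 0 0 0 0 7 85; 0 0 0 0 0 3 85; 0 0 0 0 0 0 85"}}

```text
time: 7.97
tool_pos: [0.4712, 0.1941, -0.0133]
tcp_rot: [3.136, 0.178, -0.001]
wrist_force: [-0.1, -0.8, -0.7]
width: 0.993
```

>>> {"fn": "servo_tool", "kwargs": {"targets": "0 0 0 0 0 0 50; 0 0 0 0 0 0 40; 0 0 0 0 0 0 20; 0 0 0 0 0 0 20; 0 0 0 0 0 0 20; 0 0 0 0 0 0 20; 0 0 0 0 0 0 20", "newtons": 60}}

```text
time: 8.55
tool_pos: [0.4714, 0.194, -0.0133]
tcp_rot: [3.136, 0.178, -0.0]
wrist_force: [-0.1, 0.1, -0.5]
width: 0.391
```

```bash
python3 - <<'E'
from h import *
go([471,194,-12],6.6)
c=read_camera("scene"); cv2.imwrite("pics/s8.png",cv2.resize(c["image"][140:220,260:350,::-1],None,fx=7,fy=7,interpolation=cv2.INTER_CUBIC))
E
```

```text
t 8.55 pos [471.3957 194.0014 -13.2511] yaw 6.495848281284364 f [-0.1338  0.1196 -0.4505] w 0.3910163520480161
turn [ 0.0003  0.0002 -0.0018] shift now-axes [-0.3936 -0.043  -1.251 ] shift goal-axes [-0.3932 -0.0441 -1.2511]
```

View pics/s8.png

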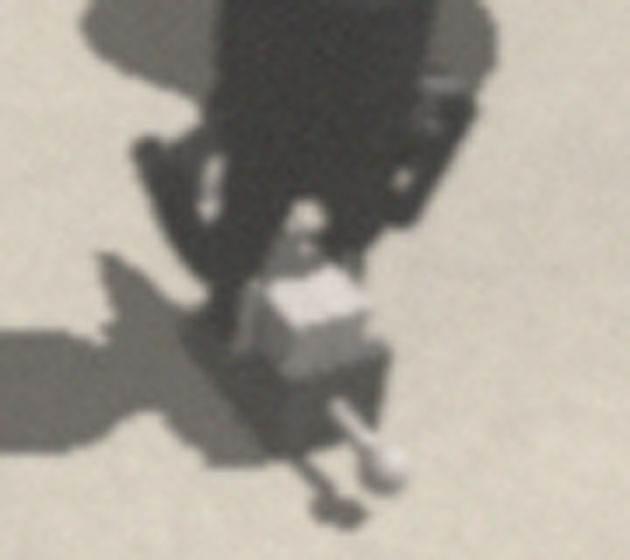

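>>> {"fn": "servo_tool", "kwargs": {"targets": "0 0 0 0 0 0 20; 0 0 0 0 0 -5 20; 0 0 0 0 0 -12 20; 0 0 0 0 0 -16 20; 0 0 0 0 0 -16 20; 0 0 0 0 0 0 20", "newtons": 90}}

```text
time: 9.1
tool_pos: [0.4631, 0.1912, 0.0312]
tcp_rot: [3.132, 0.178, -0.026]
wrist_force: [1.5, 0.4, -6.4]
width: 0.389
```

```bash
python3 - <<'E'
from h import *
go([460,-47.4,40],-14.45)
c=read_camera("scene"); cv2.imwrite("pics/s9.png",cv2.resize(c["image"][110:210,250:350,::-1],None,fx=6,fy=6,interpolation=cv2.INTER_CUBIC))
E
```

```text
t 9.1 pos [463.0518 191.2062  31.2199] yaw 6.487923047633995 f [ 1.5019  0.3564 -6.4151] w 0.38918324388311915
turn [0.007  0.0158 0.3655] shift now-axes [-30.1362 236.7644  -7.3299] shift goal-axes [ 56.5853 231.8196  -8.7801]
```

View pics/s9.png

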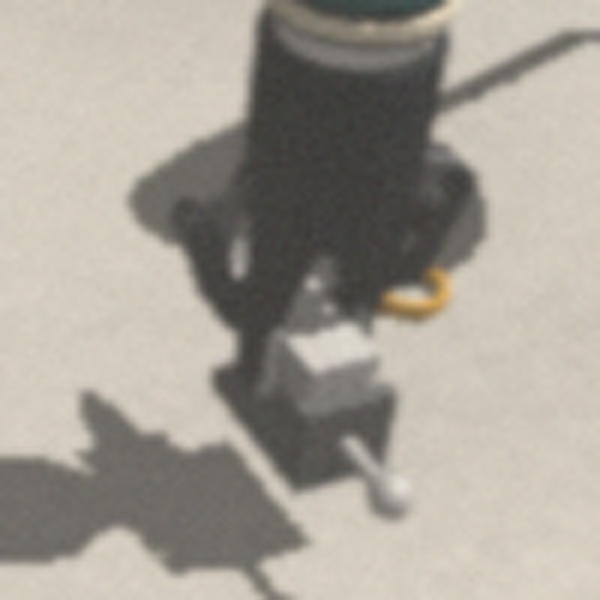

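>>> {"fn": "servo_tool", "kwargs": {"targets": "0 0 0.045 -1.5 15 -4 20; 0 0.016 0.045 -2 26 -4 20; 0 0 0.045 -1 30 0 20; 0 0 0.045 0 30 0 20; 0 0 0.045 1 30 0 20; 0 0 0.045 3 30 0 20; 0 0 0.045 5 30 0 20; 0 0 0.045 6 20 0 20"}}

```text
time: 9.82
tool_pos: [0.4494, -0.0255, 0.0272]
tcp_rot: [3.109, -0.395, -0.029]
wrist_force: [0.5, -0.9, -6.8]
width: 0.385
```

```bash
python3 - <<'E'
from h import *
go([460,-47.4,40],-14.45)
E
```

```text
t 9.8167 pos [449.3839 -25.522   27.2239] yaw -14.498531072990904 f [ 0.5489 -0.8762 -6.7588] w 0.384818549772635
turn [ 0.0096  0.0173 -0.0008] shift now-axes [ 15.5316  18.648  -12.8686] shift goal-axes [ 15.7396  18.5368 -12.7761]
```

>>> {"fn": "servo_tool", "kwargs": {"targets": "0.01 0.017 0 5 8 0 20; 0 0 0 8 8 0 20; 0 0 0 0 0 0 20; 0 0 0 0 0 0 20"}}

```text
time: 10.15
tool_pos: [0.4525, -0.0493, 0.0215]
tcp_rot: [3.114, -0.409, -0.016]
wrist_force: [-0.5, -0.1, -8.1]
width: 0.385
```

```bash
python3 - <<'E'
from h import *
go([460,-47.4,10],-14.45)
for n in ("scene","top"):
    c=read_camera(n); b=(100,240,150,290) if n=="scene" else (130,250,220,360)
    cv2.imwrite(f"pics/{n}10.png",cv2.resize(c["image"][b[0]:b[1],b[2]:b[3],::-1],None,fx=5,fy=5,interpolation=cv2.INTER_CUBIC)[:600])
E
```

```text
t 10.15 pos [452.5034 -49.3076  21.4927] yaw -14.976759850018906 f [-0.5401 -0.1249 -8.0802] w 0.38495255972655595
turn [ 0.0019  0.01   -0.0092] shift now-axes [ 6.863  -3.8023 11.4176] shift goal-axes [ 6.7834 -3.7179 11.4927]
```

View pics/scene10.png

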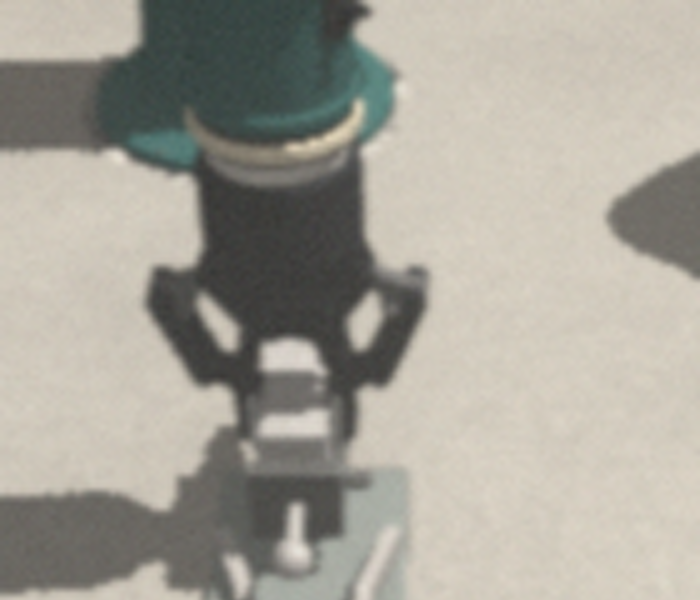

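View pics/top10.png

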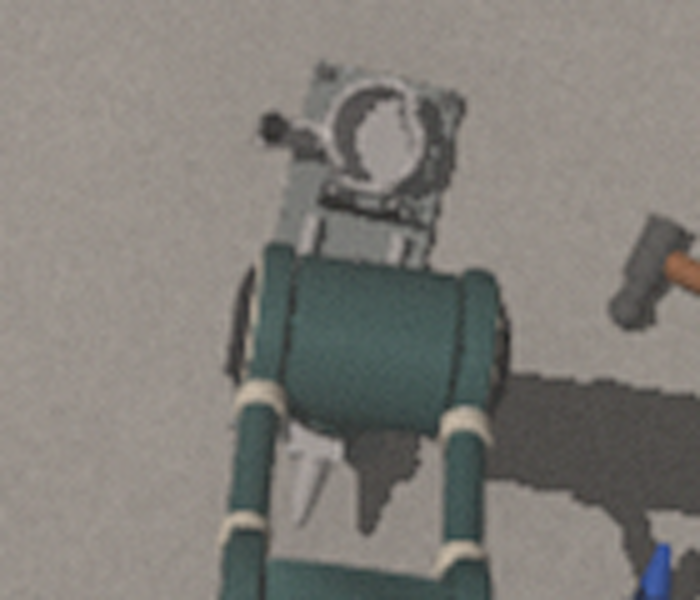

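```bash
python3 - <<'E'
from h import *
c=read_camera("scene")
print(proj(c,[.5298,-.070,.0567]), ray(c,[(295/5+150-.4,552/5+100-.4)],.0567))
from math import *
E
```

```text
[[208.1264 211.1193]] [[ 0.5263 -0.0682  0.0567]]
```

>>> {"fn": "servo_tool", "kwargs": {"targets": "0.002 0.01 -0.009 6 -3.5 0 20; 0 0 0 2 0 0 20; 0 0 0 1 0 4 20; 0 0 0 0 0 6 20; 0 0 0 0 0 4 20; 0 0 0 0 0 0 20"}}

```text
time: 10.8
tool_pos: [0.4653, -0.0442, 0.0072]
tcp_rot: [-3.118, 0.382, -0.007]
wrist_force: [-0.5, -0.5, -8.0]
width: 0.383
```

```bash
python3 - <<'E'
from h import *
go([460,-47.4,-3.2],-14.45)
E
```

```text
t 10.8 pos [465.2686 -44.2104   7.2076] yaw -13.975804214418565 f [-0.4518 -0.5362 -7.9813] w 0.3833191811602989
turn [-0.0012 -0.0042  0.0083] shift now-axes [-4.386   4.3799 10.3841] shift goal-axes [-4.306   4.4034 10.4076]
```

>>> {"fn": "servo_tool", "kwargs": {"targets": "0 -0.004 0.008 -3 3.5 0 20; 0 0 0 0 0 0 20; 0 0 0 0 0 3 20; 0 0 0 0 0 3 20; 0 0 0 0 0 0 20"}}

```text
time: 11.22
tool_pos: [0.4602, -0.0472, -0.0]
tcp_rot: [-3.115, 0.396, 0.003]
wrist_force: [-1.1, 0.5, -7.2]
width: 0.387
```

```bash
python3 - <<'E'
from h import *
go([460,-47.4,-3.2],-14.45)
E
```

```text
t 11.2167 pos [460.1738 -47.1524  -0.0377] yaw -14.49256007283776 f [-1.0784  0.5061 -7.1899] w 0.38749646112212516
turn [-0.0009  0.0019 -0.0007] shift now-axes [-0.1004  0.2861  3.1622] shift goal-axes [-0.1065  0.2831  3.1623]
```

Excellent. Now touch down in small steps.

>>> {"fn": "servo_tool", "kwargs": {"targets": "0 0.002 0 0 0 1.5 20; 0 0 0 0 0 0 20"}}

```text
time: 11.38
tool_pos: [0.4601, -0.0473, -0.0018]
tcp_rot: [-3.116, 0.397, -0.0]
wrist_force: [-0.8, -0.2, -7.2]
width: 0.384
```

>>> {"fn": "servo_tool", "kwargs": {"targets": "0 0 0 0 0 1.5 20"}}

```text
time: 11.47
tool_pos: [0.4605, -0.0474, -0.0031]
tcp_rot: [-3.116, 0.397, -0.002]
wrist_force: [-0.3, -0.0, -7.5]
width: 0.389
```

>>> {"fn": "servo_tool", "kwargs": {"targets": "0 0 0 0 0 1 20"}}

```text
time: 11.55
tool_pos: [0.4611, -0.0475, -0.0032]
tcp_rot: [-3.116, 0.397, -0.003]
wrist_force: [-3.7, 0.9, 7.2]
width: 0.387
```

>>> {"fn": "servo_tool", "kwargs": {"targets": "0 0 0 0 0 0 20; 0 0 0 0 0 -0.3 20; 0 0 0 0 0 0 20", "newtons": 20}}

```text
time: 11.8
tool_pos: [0.4618, -0.0475, -0.0026]
tcp_rot: [-3.116, 0.397, -0.005]
wrist_force: [-0.3, 0.7, -7.6]
width: 0.385
```

>>> {"fn": "servo_tool", "kwargs": {"targets": "0 0 0 4 0 0 20; 0 0 0 6 0 0 20; 0 0 0 6 0 0 20; 0 0 0 4 0 0 20"}}

```text
time: 12.13
tool_pos: [0.4815, -0.0526, -0.003]
tcp_rot: [-3.116, 0.396, -0.003]
wrist_force: [-0.6, 0.1, -7.2]
width: 0.38
```

```bash
cat >> h.py <<'E'
U=np.array([.9683,-.2499]);NN=np.array([.2499,.9683])
def st():
    s=bot.read_state(); p=s["tool_pos"]*1000; f=s["wrist_force"]
    t=R.from_rotvec(s["tcp_rot"]).as_matrix()
    print("t %.2f u %.1f n %.1f z %.1f  yaw %.2f  fu %.1f fn %.1f fz %.1f w %.3f tiltz"%(s["time"],U@p[:2],NN@p[:2],p[2],np.degrees(np.arctan2(t[1,0],t[0,0])),U@f[:2],NN@f[:2],f[2],s["width"]),t[:,2], s["torque"])
E
python3 -c "
from h import *
st(); go([460,-47,-3],-14.45)"
```

```text
t 12.13 u 479.4 n 69.4 z -3.0  yaw -14.50  fu -0.6 fn -0.0 fz -7.2 w 0.380 tiltz [ 0.002   0.0006 -1.    ] [-0.0412  0.0064 -0.0071]
t 12.1333 pos [481.5188 -52.6357  -3.0409] yaw -14.496899141780379 f [-0.5677  0.0979 -7.195 ] w 0.37984277853664417
turn [-0.0011 -0.0018 -0.0008] shift now-axes [-22.2443  -0.0697  -0.0807] shift goal-axes [-22.2444  -0.0878  -0.0409]
```

>>> {"fn": "servo_tool", "kwargs": {"targets": "0 0 0 4 0 0 20; 0 0 0 6 0.3 0 20; 0 0 0 6 0 0 20; 0 0 0 0 0 0 20"}}

```text
time: 12.47
tool_pos: [0.501, -0.058, -0.0028]
tcp_rot: [-3.116, 0.397, -0.006]
wrist_force: [0.3, -1.5, -6.3]
width: 0.383
```

```bash
python3 - <<'E'
from h import *
st()
for n in ("scene","top"):
    c=read_camera(n); b=(120,240,160,280) if n=="scene" else (130,250,220,340)
    cv2.imwrite(f"pics/{n}11.png",cv2.resize(c["image"][b[0]:b[1],b[2]:b[3],::-1],None,fx=5,fy=5,interpolation=cv2.INTER_CUBIC)[:600])
E
```

```text
t 12.47 u 499.6 n 69.0 z -2.8  yaw -14.51  fu 0.6 fn -1.4 fz -6.3 w 0.383 tiltz [ 0.0039  0.0002 -1.    ] [ 0.0395 -0.0565  0.0028]
```

View pics/scene11.png

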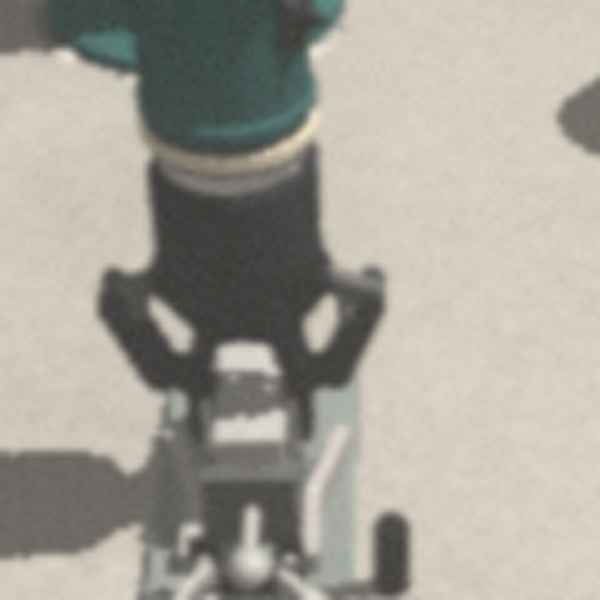

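>>> {"fn": "servo_tool", "kwargs": {"targets": "0 -0.003 0 4 0 0.3 20; 0 0 0 5 0 0 20; 0 0 0 3 0 0 20; 0 0 0 0 0 0 20"}}

```text
time: 12.9
tool_pos: [0.5118, -0.0608, -0.0031]
tcp_rot: [-3.115, 0.396, 0.002]
wrist_force: [0.1, 0.8, -2.9]
width: 0.383
```

>>> {"fn": "servo_tool", "kwargs": {"targets": "0 0 0 1 0 0.3 20"}}

```text
time: 12.98
tool_pos: [0.5128, -0.0611, -0.0032]
tcp_rot: [-3.115, 0.396, 0.003]
wrist_force: [-2.6, 0.8, 1.3]
width: 0.385
```

>>> {"fn": "servo_tool", "kwargs": {"targets": "0 0 0 1 0 0 20"}}

```text
time: 13.07
tool_pos: [0.514, -0.0613, -0.0031]
tcp_rot: [-3.115, 0.396, 0.003]
wrist_force: [-0.6, 1.0, -4.9]
width: 0.383
```

```bash
python3 - <<'E'
from h import *
st()
E
```

```text
t 13.07 u 513.0 n 69.1 z -3.1  yaw -14.50  fu -0.9 fn 0.8 fz -4.9 w 0.383 tiltz [-0.0014  0.0015 -1.    ] [-0.0753  0.0447 -0.0431]
```

>>> {"fn": "servo_tool", "kwargs": {"targets": "0 0 0 1 0 0 20; 0 0 0 1 0 0 20"}}

```text
time: 13.23
tool_pos: [0.5158, -0.0618, -0.0031]
tcp_rot: [-3.115, 0.396, 0.003]
wrist_force: [-1.6, 1.3, -4.1]
width: 0.384
```

>>> {"fn": "servo_tool", "kwargs": {"targets": "0 0 0 1 0 0 20; 0 0 0 1 0 0 20"}}

```text
time: 13.4
tool_pos: [0.5177, -0.0623, -0.0031]
tcp_rot: [-3.115, 0.396, 0.003]
wrist_force: [-1.7, 0.5, -3.6]
width: 0.383
```

>>> {"fn": "servo_tool", "kwargs": {"targets": "0 0 0 1 0 0 20"}}

```text
time: 13.48
tool_pos: [0.5187, -0.0626, -0.0031]
tcp_rot: [-3.115, 0.396, 0.003]
wrist_force: [-0.5, 0.6, -3.7]
width: 0.386
```

>>> {"fn": "servo_tool", "kwargs": {"targets": "0 0 0 1 0 0 20"}}

```text
time: 13.57
tool_pos: [0.5197, -0.0628, -0.0031]
tcp_rot: [-3.115, 0.396, 0.003]
wrist_force: [-0.9, -0.1, -3.2]
width: 0.386
```

```bash
python3 - <<'E'
from h import *
st()
E
```

```text
t 13.57 u 519.0 n 69.0 z -3.1  yaw -14.49  fu -0.9 fn -0.4 fz -3.2 w 0.386 tiltz [-0.002   0.0015 -1.    ] [ 0.0124  0.124  -0.0197]
```

>>> {"fn": "servo_tool", "kwargs": {"targets": "0 0 0 0.8 0 0 20"}}

```text
time: 13.65
tool_pos: [0.5206, -0.0631, -0.0031]
tcp_rot: [-3.115, 0.396, 0.003]
wrist_force: [-0.2, 0.7, -3.8]
width: 0.382
```

>>> {"fn": "servo_tool", "kwargs": {"targets": "0 0 0 0.8 0 0 20"}}

```text
time: 13.73
tool_pos: [0.5215, -0.0633, -0.0031]
tcp_rot: [-3.115, 0.396, 0.003]
wrist_force: [-1.2, -0.0, -4.1]
width: 0.382
```

>>> {"fn": "servo_tool", "kwargs": {"targets": "0 0 0 0.8 0 0 20"}}

```text
time: 13.82
tool_pos: [0.5223, -0.0635, -0.0031]
tcp_rot: [-3.115, 0.396, 0.003]
wrist_force: [-0.4, -1.2, -3.1]
width: 0.383
```

>>> {"fn": "servo_tool", "kwargs": {"targets": "0 0 0 0.8 0 0 20"}}

```text
time: 13.9
tool_pos: [0.5232, -0.0637, -0.0031]
tcp_rot: [-3.115, 0.396, 0.003]
wrist_force: [-1.1, 0.5, -4.1]
width: 0.385
```

```bash
python3 - <<'E'
from h import *
st()
E
```

```text
t 13.90 u 522.5 n 69.0 z -3.1  yaw -14.49  fu -1.2 fn 0.2 fz -4.1 w 0.385 tiltz [-0.002   0.0015 -1.    ] [-0.0242  0.0604 -0.0063]
```

>>> {"fn": "servo_tool", "kwargs": {"targets": "0 0 0 0.7 0 0 20"}}

```text
time: 13.98
tool_pos: [0.5239, -0.0639, -0.0032]
tcp_rot: [-3.115, 0.396, 0.003]
wrist_force: [-1.4, -0.4, -2.7]
width: 0.384
```

>>> {"fn": "servo_tool", "kwargs": {"targets": "0 0 0 0.7 0 0 20"}}

```text
time: 14.07
tool_pos: [0.5247, -0.0641, -0.0031]
tcp_rot: [-3.115, 0.396, 0.003]
wrist_force: [-0.8, 0.4, -3.7]
width: 0.382
```

>>> {"fn": "servo_tool", "kwargs": {"targets": "0 0 0 0.7 0 0 20"}}

```text
time: 14.15
tool_pos: [0.5255, -0.0643, -0.0031]
tcp_rot: [-3.115, 0.396, 0.003]
wrist_force: [-0.9, 0.7, -2.9]
width: 0.385
```

>>> {"fn": "servo_tool", "kwargs": {"targets": "0 0 0 0.7 0 0 20"}}

```text
time: 14.23
tool_pos: [0.5262, -0.0645, -0.0032]
tcp_rot: [-3.115, 0.396, 0.003]
wrist_force: [-0.8, 0.4, -2.9]
width: 0.387
```

```bash
python3 - <<'E'
from h import *
st()
E
```

```text
t 14.23 u 525.7 n 69.0 z -3.2  yaw -14.49  fu -0.9 fn 0.2 fz -2.9 w 0.387 tiltz [-0.002   0.0015 -1.    ] [-0.0832  0.0824 -0.0133]
```

>>> {"fn": "servo_tool", "kwargs": {"targets": "0 0 0 0.7 0 0 20"}}

```text
time: 14.32
tool_pos: [0.527, -0.0647, -0.0031]
tcp_rot: [-3.115, 0.396, 0.003]
wrist_force: [-1.1, -0.1, -3.9]
width: 0.383
```

>>> {"fn": "servo_tool", "kwargs": {"targets": "0 0 0 0.7 0 0 20"}}

```text
time: 14.4
tool_pos: [0.5272, -0.0648, -0.0031]
tcp_rot: [-3.115, 0.396, 0.005]
wrist_force: [-3.7, 1.4, 0.5]
width: 0.385
```

```bash
python3 - <<'E'
from h import *
st()
for n in ("scene","top"):
    c=read_camera(n); b=(150,250,170,270) if n=="scene" else (130,230,250,350)
    cv2.imwrite(f"pics/{n}12.png",cv2.resize(c["image"][b[0]:b[1],b[2]:b[3],::-1],None,fx=6,fy=6,interpolation=cv2.INTER_CUBIC)[:600])
E
```

```text
t 14.40 u 526.7 n 69.0 z -3.1  yaw -14.50  fu -3.9 fn 0.4 fz 0.5 w 0.385 tiltz [-0.0031  0.0018 -1.    ] [ 0.0843  0.5664 -0.0975]
```

View pics/scene12.png

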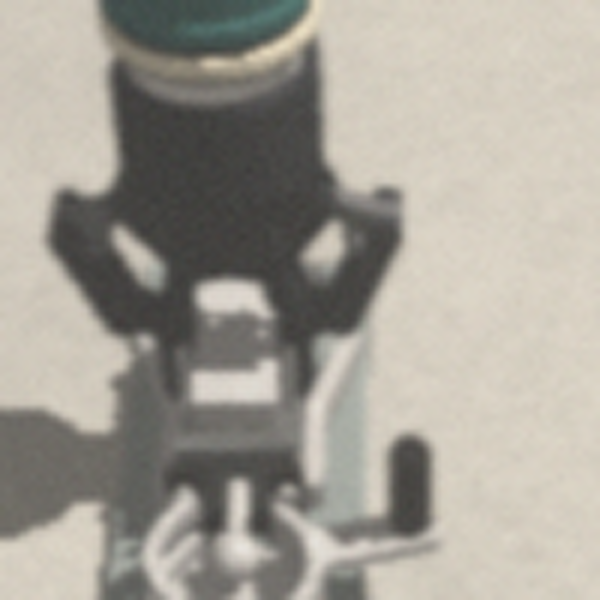

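View pics/top12.png

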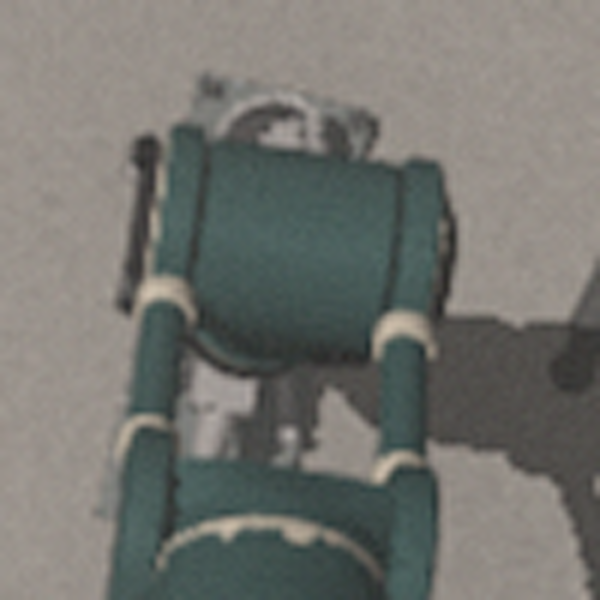

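The scene picture shows the ball head (crop 240,550) inside the cam mouth. The move stalled and the axial force jumped, so the stop has been felt. I'll confirm with one tiny step.

>>> {"fn": "servo_tool", "kwargs": {"targets": "0 0 0 0.5 0 0 20"}}

```text
time: 14.58
tool_pos: [0.5271, -0.0648, -0.0031]
tcp_rot: [-3.115, 0.396, 0.007]
wrist_force: [-3.7, 2.0, -0.7]
width: 0.386
```

```bash
python3 - <<'E'
from h import *
st()
E
```

```text
t 14.58 u 526.6 n 69.0 z -3.1  yaw -14.50  fu -4.1 fn 1.0 fz -0.7 w 0.386 tiltz [-0.0041  0.0021 -1.    ] [ 0.0563  0.4574 -0.0349]
```

>>> {"fn": "servo_tool", "kwargs": {"targets": "0 0 0 0 0 0 40; 0 0 0 0 0 0 60; 0 0 0 0 0 0 70; 0 0 0 0 0 0 70; 0 0 0 0 0 -10 70; 0 0 0 0 0 -20 70; 0 0 0 0 0 -25 70; 0 0 0 0 0 -25 70"}}

```text
time: 15.25
tool_pos: [0.5279, -0.0652, 0.0783]
tcp_rot: [-3.115, 0.396, 0.007]
wrist_force: [0.5, -0.5, -0.4]
width: 0.818
```

```bash
python3 - <<'E'
from h import *
st()
c=read_camera("scene"); b=(150,250,170,270)
cv2.imwrite("pics/scene13.png",cv2.resize(c["image"][b[0]:b[1],b[2]:b[3],::-1],None,fx=6,fy=6,interpolation=cv2.INTER_CUBIC)[:600])
E
```

```text
t 15.25 u 527.4 n 68.8 z 78.3  yaw -14.49  fu 0.6 fn -0.4 fz -0.4 w 0.818 tiltz [-0.0042  0.0018 -1.    ] [-0.0191 -0.0147 -0.0106]
```

View pics/scene13.png

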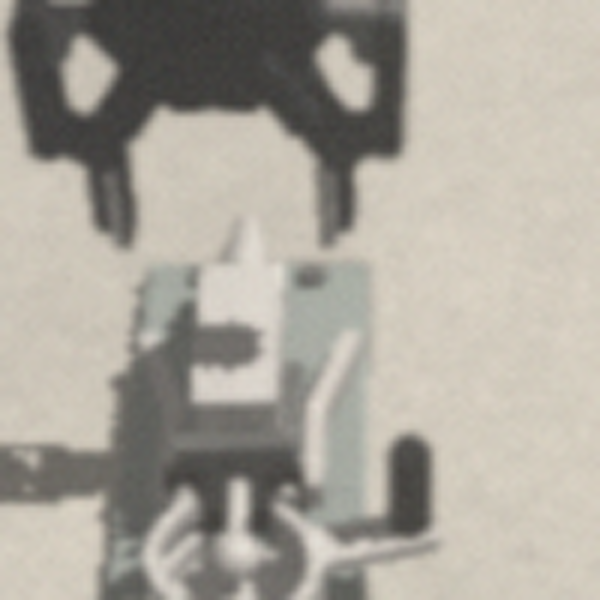

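>>> {"fn": "servo_tool", "kwargs": {"targets": "0 0 -0.12 0 0 0 34; 0 0 -0.12 0 0 0 34; 0 0 -0.12 0 0 0 34; 0 0 -0.12 0 0 0 34; 0 0 -0.12 0 0 0 34; 0 0 -0.12 0 0 0 34; 0 0 -0.12 0 0 0 34; 0 0 -0.12 0 0 0 34"}}

```text
time: 15.97
tool_pos: [0.5424, -0.0677, 0.0996]
tcp_rot: [2.913, 1.136, 0.042]
wrist_force: [-0.1, -0.6, -0.7]
width: 0.397
```

>>> {"fn": "servo_tool", "kwargs": {"targets": "0 0 -0.12 0 0 0 34; 0 0 -0.12 0 0 0 34; 0 0 -0.12 0 0 0 34; 0 0 -0.12 0 0 0 34; 0 0 -0.12 0 0 0 34; 0 0 -0.12 0 0 0 34; 0 0 -0.12 0 0 0 34; 0 0 0 0 0 0 34"}}

```text
time: 16.63
tool_pos: [0.5478, -0.0688, 0.1086]
tcp_rot: [2.138, 2.251, 0.04]
wrist_force: [-0.1, 0.2, 0.7]
width: 0.401
```

```bash
python3 - <<'E'
from h import *
go([619.7,-19.2,80],90); st()
E
```

```text
t 16.6333 pos [547.8176 -68.8008 108.5526] yaw 92.92518123986218 f [-0.0971  0.1628  0.6786] w 0.40086672180405125
turn [0.0439 0.0078 0.0512] shift now-axes [46.122  73.0188 31.3624] shift goal-axes [49.6008 71.8824 28.5526]
t 16.63 u 547.6 n 70.3 z 108.6  yaw 92.93  fu -0.1 fn 0.1 fz 0.7 w 0.401 tiltz [ 0.0441 -0.0067 -0.999 ] [-0.0977  0.0222 -0.0301]
```

>>> {"fn": "servo_tool", "kwargs": {"targets": "0.044 0.008 0.05 0 0 0 34; 0 0 0 10 15 5 34; 0 0 0 13 18 6 34; 0 0 0 13 18 6 34; 0 0 0 9 13 4 34; 0 0 0 0 0 0 34; 0 0 0 0 0 0 34"}}

```text
time: 17.22
tool_pos: [0.6179, -0.0238, 0.0927]
tcp_rot: [2.247, 2.187, 0.007]
wrist_force: [0.4, 0.2, 0.0]
width: 0.395
```

```bash
python3 - <<'E'
from h import *
go([619.7,-19.2,70],90); st()
c=read_camera("scene"); b=(130,250,170,290)
cv2.imwrite("pics/scene14.png",cv2.resize(c["image"][b[0]:b[1],b[2]:b[3],::-1],None,fx=5,fy=5,interpolation=cv2.INTER_CUBIC)[:600])
E
```

```text
t 17.2167 pos [617.8565 -23.8352  92.7442] yaw 88.4568360195854 f [0.4262 0.2452 0.0447] w 0.39478291658238396
turn [ 0.0072  0.0012 -0.0269] shift now-axes [ 4.7093  1.5546 22.7506] shift goal-axes [ 4.6352  1.8435 22.7442]
t 17.22 u 604.2 n 131.3 z 92.7  yaw 88.46  fu 0.4 fn 0.3 fz 0.0 w 0.395 tiltz [ 0.0071 -0.0013 -1.    ] [-0.022   0.0588  0.0319]
```

View pics/scene14.png

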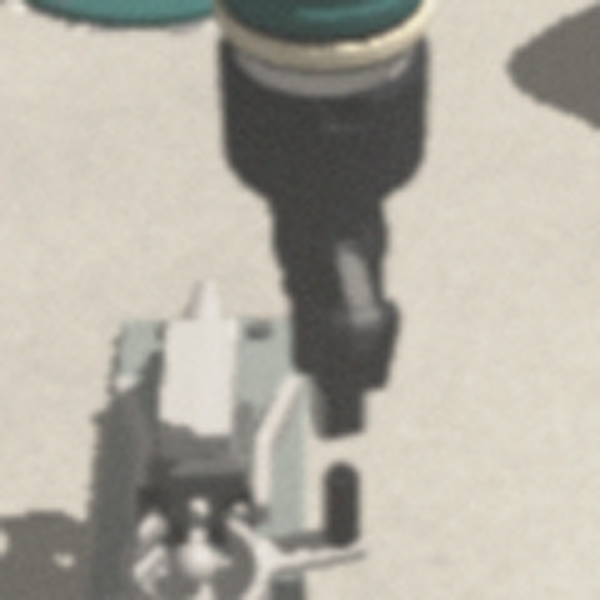

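>>> {"fn": "servo_tool", "kwargs": {"targets": "0.007 0 -0.027 4.5 2 3 42; 0 0 0 0 0 12 42; 0 0 0 0 0 12 42; 0 0 0 0 0 8 42; 0 0 0 0 0 0 42; 0 0 0 0 0 0 42"}}

```text
time: 17.77
tool_pos: [0.6173, -0.0212, 0.0549]
tcp_rot: [2.224, 2.218, -0.003]
wrist_force: [0.2, 0.6, 0.4]
width: 0.487
```

```bash
python3 - <<'E'
from h import *
go([619.7,-19.2,16],90); st()
c=read_camera("scene"); b=(150,250,180,280)
cv2.imwrite("pics/scene15.png",cv2.resize(c["image"][b[0]:b[1],b[2]:b[3],::-1],None,fx=6,fy=6,interpolation=cv2.INTER_CUBIC)[:600])
E
```

```text
t 17.7667 pos [617.2657 -21.1593  54.9094] yaw 89.86393986902736 f [0.1648 0.6394 0.4142] w 0.48718053146728335
turn [-0.001   0.0017 -0.0024] shift now-axes [ 2.03    2.4686 38.9037] shift goal-axes [ 1.9593  2.4343 38.9094]
t 17.77 u 603.0 n 133.8 z 54.9  yaw 89.86  fu -0.0 fn 0.7 fz 0.4 w 0.487 tiltz [-0.001  -0.0017 -1.    ] [ 0.0043 -0.0018 -0.0416]
```

View pics/scene15.png

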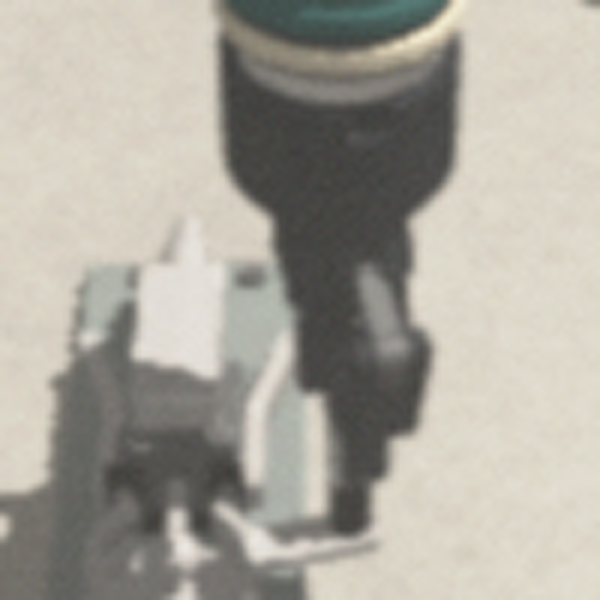

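>>> {"fn": "servo_tool", "kwargs": {"targets": "0 0 0 2 2.5 0 42; 0 0 0 0 0 0 42; 0 0 0 0 0 5 42; 0 0 0 0 0 5 42; 0 0 0 0 0 0 42"}}

```text
time: 18.23
tool_pos: [0.6207, -0.0193, 0.0451]
tcp_rot: [2.223, 2.217, -0.001]
wrist_force: [-0.1, -0.1, 0.9]
width: 0.49
```

>>> {"fn": "servo_tool", "kwargs": {"targets": "0 0 0 0 0 6 42; 0 0 0 0 0 8 42; 0 0 0 0 0 8 42; 0 0 0 0 0 3 42; 0 0 0 0 0 0 42"}}

```text
time: 18.65
tool_pos: [0.6206, -0.0193, 0.0172]
tcp_rot: [2.223, 2.217, -0.001]
wrist_force: [-0.3, -0.1, 0.2]
width: 0.489
```

```bash
python3 - <<'E'
from h import *
go([619.7,-19.2,16],90); st()
c=read_camera("scene"); b=(150,250,180,280)
cv2.imwrite("pics/scene16.png",cv2.resize(c["image"][b[0]:b[1],b[2]:b[3],::-1],None,fx=6,fy=6,interpolation=cv2.INTER_CUBIC)[:600])
E
```

```text
t 18.65 pos [620.6367 -19.3275  17.2368] yaw 89.83648527380322 f [-0.3299 -0.0823  0.2089] w 0.48890208746368974
turn [ 0.0006  0.0018 -0.0029] shift now-axes [ 0.1271 -0.9378  1.236 ] shift goal-axes [ 0.1275 -0.9367  1.2368]
t 18.65 u 605.8 n 136.4 z 17.2  yaw 89.84  fu -0.3 fn -0.2 fz 0.2 w 0.489 tiltz [ 0.0006 -0.0018 -1.    ] [ 0.0275 -0.0128 -0.0415]
```

View pics/scene16.png

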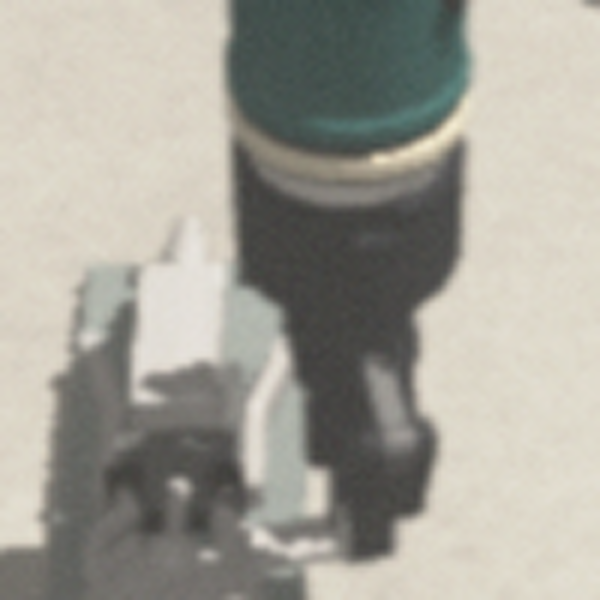

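```bash
cat >> h.py <<'E'
CAM=np.array([619.8,-88.5])
def lev(nav=0):
    F=[];
    for i in range(max(nav,1)):
        s=bot.read_state(); F.append(s["wrist_force"])
        if nav: read_camera("scene")
    f=np.mean(F,0)
    p=s["tool_pos"][:2]*1000-CAM; r=np.hypot(*p); th=np.arctan2(p[1],p[0])+.252
    t=R.from_rotvec(s["tcp_rot"]).as_matrix(); yaw=np.arctan2(t[1,0],t[0,0])
    tl=np.arctan2(p[1],p[0])-np.pi/2; T=np.array([np.cos(tl),np.sin(tl)])
    ty=t[:2,1]
    print("t %.2f r %.1f qtcp %.3f z %.1f yaw-qtcp-equiv %.3f | f along tool-y %.2f, radial %.2f, z %.1f, Mz %.2f w %.1f"%(s["time"],r,1.9-th,s["tool_pos"][2]*1000,1.648-yaw,f[:2]@ty,f[:2]@t[:2,0],f[2],s["torque"][2],s["width"]*85.4), "tilt",t[:2,2])
E
python3 -c "
from h import *
lev(2)"
```

```text
t 18.75 r 69.2 qtcp 0.092 z 17.8 yaw-qtcp-equiv 0.080 | f along tool-y 0.53, radial -0.50, z 0.0, Mz -0.03 w 41.8 tilt [ 0.001  -0.0019]
```

>>> {"fn": "servo_tool", "kwargs": {"targets": "0 0 0 0 0 0 28; 0 0 0 0 0 0 28; 0 0 0.04 -0.1 3 0 28; 0 0 0.04 -0.1 3 0 28; 0 0 0.04 -0.1 3 0 28; 0 0 0.04 -0.1 3 0 28", "newtons": 30}}

```text
time: 19.3
tool_pos: [0.6327, -0.0206, 0.0198]
tcp_rot: [2.399, 2.025, -0.001]
wrist_force: [-1.9, -0.8, -0.2]
width: 0.334
```

```bash
python3 -c "
from h import *
lev()"
```

```text
t 19.30 r 69.1 qtcp 0.265 z 19.8 yaw-qtcp-equiv 0.246 | f along tool-y -1.70, radial -1.14, z -0.2, Mz 0.01 w 28.5 tilt [ 0.001  -0.0021]
```

>>> {"fn": "servo_tool", "kwargs": {"targets": "0 0 0.05 0 3.5 0.7 28; 0 0 0.05 0 3.5 0.7 28; 0 0 0.05 0 3.5 0.7 28; 0 0 0.05 0 3.5 0.5 28; 0 0 0.05 0 3.5 0.5 28"}}

```text
time: 19.72
tool_pos: [0.6476, -0.0249, 0.0182]
tcp_rot: [-2.645, -1.695, 0.006]
wrist_force: [-1.7, -0.4, 1.0]
width: 0.325
```

```bash
python3 -c "
from h import *
lev()"
```

```text
t 19.72 r 69.4 qtcp 0.490 z 18.2 yaw-qtcp-equiv 0.508 | f along tool-y -1.41, radial -1.05, z 1.0, Mz -0.01 w 27.8 tilt [-0.0037 -0.0015]
```

>>> {"fn": "servo_tool", "kwargs": {"targets": "0 0 0.04 0 3.5 0.2 28; 0 0 0.05 0 3.5 0.2 28; 0 0 0.05 0 3.5 0.2 28"}}

```text
time: 19.97
tool_pos: [0.6558, -0.0292, 0.0181]
tcp_rot: [-2.76, -1.495, 0.01]
wrist_force: [-1.0, 0.8, 1.0]
width: 0.329
```

```bash
python3 -c "
from h import *
lev(2)"
```

```text
t 20.02 r 69.5 qtcp 0.635 z 18.2 yaw-qtcp-equiv 0.658 | f along tool-y -0.80, radial -0.28, z 0.8, Mz -0.05 w 27.9 tilt [-0.0056 -0.0008]
```

>>> {"fn": "servo_tool", "kwargs": {"targets": "0 0 0.03 0 2.5 0.2 28; 0 0 0.03 0 2.5 0.2 28"}}

```text
time: 20.23
tool_pos: [0.66, -0.0316, 0.0181]
tcp_rot: [-2.801, -1.416, 0.009]
wrist_force: [-1.8, 1.1, 0.7]
width: 0.326
```

```bash
python3 -c "
from h import *
lev(2)"
```

```text
t 20.28 r 69.7 qtcp 0.699 z 18.1 yaw-qtcp-equiv 0.713 | f along tool-y -1.60, radial -0.05, z 0.2, Mz -0.04 w 27.7 tilt [-0.0059 -0.0002]
```

>>> {"fn": "servo_tool", "kwargs": {"targets": "0 0 0.03 -0.1 2.5 0.2 28; 0 0 0.03 -0.1 2.5 0.2 28"}}

```text
time: 20.5
tool_pos: [0.6635, -0.0341, 0.0181]
tcp_rot: [-2.84, -1.336, 0.009]
wrist_force: [-0.3, 0.4, 0.7]
width: 0.327
```

>>> {"fn": "servo_tool", "kwargs": {"targets": "0 0 0.03 -0.1 2.5 0.2 28; 0 0 0.03 -0.1 2.5 0.2 28"}}

```text
time: 20.67
tool_pos: [0.6667, -0.0368, 0.018]
tcp_rot: [-2.877, -1.252, 0.009]
wrist_force: [-2.2, 1.7, 0.7]
width: 0.326
```

>>> {"fn": "servo_tool", "kwargs": {"targets": "0 0 0.03 -0.1 2.5 0.2 28; 0 0 0.03 -0.1 2.5 0.2 28"}}

```text
time: 20.83
tool_pos: [0.6698, -0.0396, 0.018]
tcp_rot: [-2.912, -1.167, 0.009]
wrist_force: [-1.1, 1.4, 0.6]
width: 0.328
```

```bash
python3 -c "
from h import *
lev(2)
c=read_camera('scene'); b=(150,250,160,260)
cv2.imwrite('pics/scene17.png',cv2.resize(c['image'][b[0]:b[1],b[2]:b[3],::-1],None,fx=6,fy=6,interpolation=cv2.INTER_CUBIC)[:600])
"
```

```text
t 20.88 r 70.0 qtcp 0.881 z 18.0 yaw-qtcp-equiv 0.887 | f along tool-y -1.35, radial 0.06, z 0.5, Mz 0.02 w 27.9 tilt [-0.0067  0.0021]
```

View pics/scene17.png

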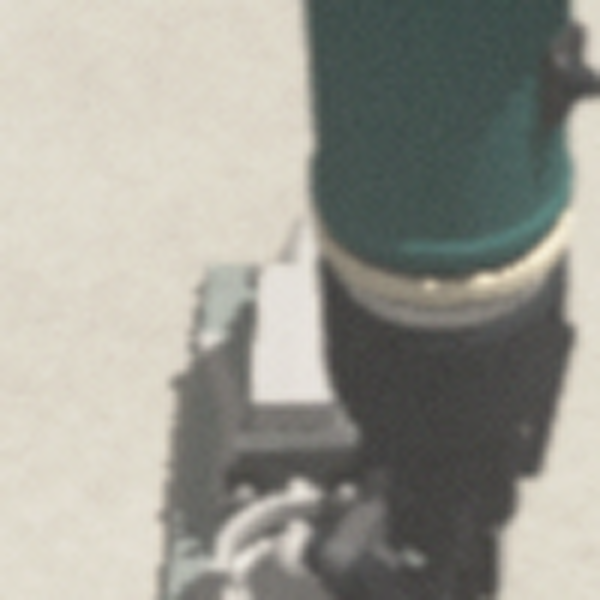

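>>> {"fn": "servo_tool", "kwargs": {"targets": "0 0 0.03 -0.1 2.2 0.2 28; 0 0 0.03 -0.1 2.2 0.2 28"}}

```text
time: 21.15
tool_pos: [0.6725, -0.0424, 0.0179]
tcp_rot: [-2.943, -1.085, 0.009]
wrist_force: [-0.9, 0.3, 1.3]
width: 0.33
```

>>> {"fn": "servo_tool", "kwargs": {"targets": "0 0 0.03 -0.1 2.2 0.2 28; 0 0 0.03 -0.1 2.2 0.2 28"}}

```text
time: 21.32
tool_pos: [0.6748, -0.0452, 0.0179]
tcp_rot: [-2.973, -0.998, 0.009]
wrist_force: [-1.4, 1.6, 1.3]
width: 0.332
```

```bash
python3 -c "
from h import *
lev(2)
"
```

```text
t 21.37 r 70.0 qtcp 0.988 z 17.9 yaw-qtcp-equiv 1.002 | f along tool-y -1.98, radial 0.20, z 0.4, Mz -0.01 w 28.0 tilt [-0.0068  0.0028]
```

>>> {"fn": "servo_tool", "kwargs": {"targets": "0 0 0.03 -0.2 2.2 0.2 28; 0 0 0.03 -0.2 2.2 0.2 28"}}

```text
time: 21.58
tool_pos: [0.6771, -0.0484, 0.0177]
tcp_rot: [-3.0, -0.913, 0.008]
wrist_force: [-1.2, 2.3, 1.4]
width: 0.326
```

>>> {"fn": "servo_tool", "kwargs": {"targets": "0 0 0.03 -0.2 2.2 0.2 28; 0 0 0.03 -0.2 2.2 0.2 28"}}

```text
time: 21.75
tool_pos: [0.6792, -0.0515, 0.0177]
tcp_rot: [-3.025, -0.825, 0.008]
wrist_force: [-1.0, 1.5, 1.6]
width: 0.328
```

```bash
python3 -c "
from h import *
lev(2)
"
```

```text
t 21.80 r 70.0 qtcp 1.097 z 17.7 yaw-qtcp-equiv 1.117 | f along tool-y -1.62, radial 0.62, z 1.2, Mz 0.01 w 28.1 tilt [-0.0058  0.0041]
```

>>> {"fn": "servo_tool", "kwargs": {"targets": "0 0 0.025 -0.2 2.2 0.2 28; 0 0 0.025 -0.2 2.2 0.2 28"}}

```text
time: 22.02
tool_pos: [0.6813, -0.055, 0.0175]
tcp_rot: [-3.044, -0.752, 0.007]
wrist_force: [0.1, 2.5, 1.3]
width: 0.33
```

>>> {"fn": "servo_tool", "kwargs": {"targets": "0 0 0.025 -0.2 2.2 0.2 28; 0 0 0.025 -0.2 2.2 0.2 28"}}

```text
time: 22.18
tool_pos: [0.6834, -0.0589, 0.0174]
tcp_rot: [-3.063, -0.67, 0.006]
wrist_force: [-0.1, 1.7, 0.5]
width: 0.327
```

```bash
python3 -c "
from h import *
lev(2)
"
```

```text
t 22.23 r 70.1 qtcp 1.220 z 17.3 yaw-qtcp-equiv 1.219 | f along tool-y -1.45, radial 0.37, z 0.8, Mz 0.02 w 27.9 tilt [-0.0044  0.0047]
```

>>> {"fn": "servo_tool", "kwargs": {"targets": "0 0 0.03 -0.1 2.2 0.2 28; 0 0 0.03 -0.1 2.2 0.2 28"}}

```text
time: 22.45
tool_pos: [0.6849, -0.0635, 0.0168]
tcp_rot: [-3.082, -0.577, 0.006]
wrist_force: [-0.2, 2.1, 1.0]
width: 0.326
```

>>> {"fn": "servo_tool", "kwargs": {"targets": "0 0 0.03 -0.1 2.2 0.2 28; 0 0 0.03 -0.1 2.2 0.2 28"}}

```text
time: 22.62
tool_pos: [0.6862, -0.0678, 0.0163]
tcp_rot: [-3.099, -0.48, 0.007]
wrist_force: [-1.2, 1.6, 1.6]
width: 0.33
```

```bash
python3 -c "
from h import *
lev(2)
"
```

```text
t 22.67 r 69.6 qtcp 1.353 z 16.3 yaw-qtcp-equiv 1.342 | f along tool-y -1.65, radial 0.02, z 1.1, Mz -0.02 w 28.0 tilt [-0.0049  0.0046]
```

>>> {"fn": "servo_tool", "kwargs": {"targets": "0 0 0.03 0 2 0 28; 0 0 0.03 0 2 0 28"}}

```text
time: 22.88
tool_pos: [0.6872, -0.0719, 0.0161]
tcp_rot: [-3.112, -0.39, 0.008]
wrist_force: [-0.5, 1.9, 0.5]
width: 0.33
```

>>> {"fn": "servo_tool", "kwargs": {"targets": "0 0 0.03 0 2 0 28; 0 0 0.03 0 2 0 28"}}

```text
time: 23.05
tool_pos: [0.6879, -0.0756, 0.0161]
tcp_rot: [-3.122, -0.296, 0.009]
wrist_force: [-0.1, 0.7, 1.8]
width: 0.326
```

```bash
python3 -c "
from h import *
lev(2)
"
```

```text
t 23.10 r 69.4 qtcp 1.468 z 16.1 yaw-qtcp-equiv 1.461 | f along tool-y -1.09, radial 0.22, z 1.4, Mz 0.02 w 28.1 tilt [-0.0057  0.0046]
```

>>> {"fn": "servo_tool", "kwargs": {"targets": "0 0 0.03 0 2 0 28; 0 0 0.03 0 2 0 28"}}

```text
time: 23.32
tool_pos: [0.6885, -0.0795, 0.016]
tcp_rot: [-3.13, -0.207, 0.009]
wrist_force: [0.5, 1.2, 0.3]
width: 0.329
```

>>> {"fn": "servo_tool", "kwargs": {"targets": "0 0 0.03 0 2 0 28; 0 0 0.03 0 2 0 28"}}

```text
time: 23.48
tool_pos: [0.6888, -0.0831, 0.0159]
tcp_rot: [-3.134, -0.114, 0.01]
wrist_force: [-0.1, 0.5, 1.0]
width: 0.325
```

```bash
python3 -c "
from h import *
lev(2)
"
```

```text
t 23.53 r 69.3 qtcp 1.576 z 16.0 yaw-qtcp-equiv 1.577 | f along tool-y -0.60, radial 0.19, z 0.6, Mz -0.01 w 28.1 tilt [-0.0062  0.0047]
```

>>> {"fn": "servo_tool", "kwargs": {"targets": "0 0 0.03 0 2 0 28; 0 0 0.03 0 2 0 28"}}

```text
time: 23.75
tool_pos: [0.689, -0.0869, 0.0159]
tcp_rot: [-3.136, -0.026, 0.01]
wrist_force: [-0.3, 1.8, 0.6]
width: 0.332
```

>>> {"fn": "servo_tool", "kwargs": {"targets": "0 0 0.03 0 2 0 28; 0 0 0.03 0 2 0 28"}}

```text
time: 23.92
tool_pos: [0.6889, -0.0904, 0.0159]
tcp_rot: [-3.136, 0.066, 0.011]
wrist_force: [0.3, 1.0, 1.5]
width: 0.328
```

```bash
python3 -c "
from h import *
lev(2)
c=read_camera('scene'); b=(150,250,160,260)
cv2.imwrite('pics/scene18.png',cv2.resize(c['image'][b[0]:b[1],b[2]:b[3],::-1],None,fx=6,fy=6,interpolation=cv2.INTER_CUBIC)[:600])
"
```

```text
t 23.97 r 69.1 qtcp 1.682 z 15.9 yaw-qtcp-equiv 1.692 | f along tool-y -1.08, radial -0.00, z 0.4, Mz -0.02 w 28.3 tilt [-0.0065  0.005 ]
```

View pics/scene18.png

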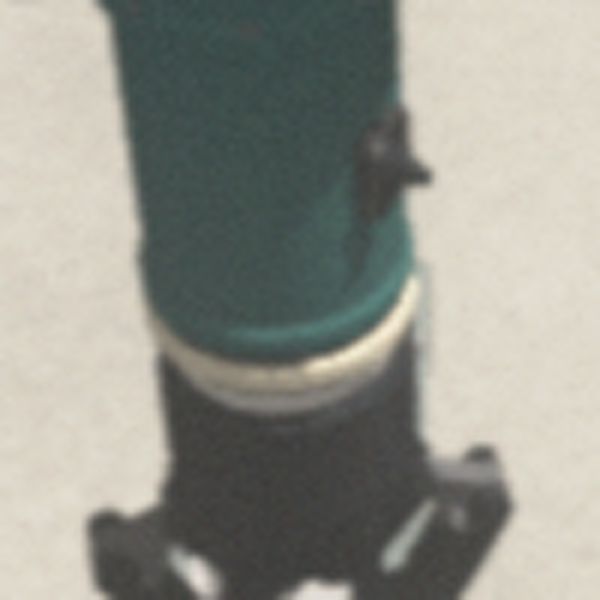

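>>> {"fn": "servo_tool", "kwargs": {"targets": "0 0 0.028 0 2 0 28; 0 0 0.028 0 2 0 28"}}

```text
time: 24.23
tool_pos: [0.6886, -0.0942, 0.0158]
tcp_rot: [-3.133, 0.152, 0.011]
wrist_force: [0.0, 2.0, 0.9]
width: 0.327
```

```bash
python3 -c "
from h import *
lev(2)
"
```

```text
t 24.28 r 69.1 qtcp 1.736 z 15.8 yaw-qtcp-equiv 1.747 | f along tool-y -2.09, radial 0.13, z 0.7, Mz -0.05 w 27.9 tilt [-0.0066  0.0051]
```

>>> {"fn": "servo_tool", "kwargs": {"targets": "0 0 0.028 0 2 0 28; 0 0 0.028 0 2 0 28"}}

```text
time: 24.5
tool_pos: [0.6882, -0.098, 0.0157]
tcp_rot: [-3.127, 0.24, 0.011]
wrist_force: [-0.3, 1.8, 1.5]
width: 0.325
```

```bash
python3 -c "
from h import *
lev(2)
"
```

```text
t 24.55 r 69.1 qtcp 1.792 z 15.8 yaw-qtcp-equiv 1.803 | f along tool-y -1.97, radial -0.43, z 0.6, Mz -0.04 w 28.4 tilt [-0.0066  0.0054]
```

>>> {"fn": "servo_tool", "kwargs": {"targets": "0 0 0.028 0 2 0 28; 0 0 0.028 0 2 0 28"}}

```text
time: 24.77
tool_pos: [0.6875, -0.1016, 0.0158]
tcp_rot: [-3.119, 0.329, 0.011]
wrist_force: [-0.1, 2.1, 0.9]
width: 0.329
```

```bash
python3 -c "
from h import *
lev(2)
"
```

```text
t 24.82 r 69.0 qtcp 1.843 z 15.7 yaw-qtcp-equiv 1.859 | f along tool-y -1.92, radial -0.29, z 0.5, Mz -0.06 w 27.8 tilt [-0.0066  0.006 ]
```

>>> {"fn": "servo_tool", "kwargs": {"targets": "0 0 0.022 0 1.8 0 28; 0 0 0.022 0 1.8 0 28"}}

```text
time: 25.03
tool_pos: [0.6869, -0.1046, 0.0158]
tcp_rot: [-3.11, 0.398, 0.011]
wrist_force: [0.6, 3.3, 0.4]
width: 0.327
```

```bash
python3 -c "
from h import *
lev(2)
"
```

```text
t 25.08 r 69.0 qtcp 1.889 z 15.8 yaw-qtcp-equiv 1.904 | f along tool-y -3.32, radial 0.09, z 0.5, Mz 0.03 w 27.5 tilt [-0.0063  0.0067]
```

>>> {"fn": "servo_tool", "kwargs": {"targets": "0 0 0.022 0 1.8 0 28; 0 0 0.022 0 1.8 0 28"}}

```text
time: 25.3
tool_pos: [0.6861, -0.1077, 0.0158]
tcp_rot: [-3.1, 0.469, 0.011]
wrist_force: [0.2, 4.2, 0.8]
width: 0.327
```

```bash
python3 -c "
from h import *
lev(3)
"
```

```text
t 25.40 r 69.1 qtcp 1.935 z 15.8 yaw-qtcp-equiv 1.947 | f along tool-y -3.60, radial -0.43, z 0.8, Mz 0.01 w 28.0 tilt [-0.0059  0.0072]
```

>>> {"fn": "servo_tool", "kwargs": {"targets": "0 0 0.02 0 1.7 0 28"}}

```text
time: 25.53
tool_pos: [0.6857, -0.1092, 0.0158]
tcp_rot: [-3.095, 0.498, 0.011]
wrist_force: [1.1, 5.9, 1.1]
width: 0.328
```

```bash
python3 -c "
from h import *
lev(3)
"
```

```text
t 25.63 r 69.1 qtcp 1.960 z 15.8 yaw-qtcp-equiv 1.968 | f along tool-y -4.76, radial -0.48, z 1.1, Mz 0.05 w 27.8 tilt [-0.0059  0.0071]
```

>>> {"fn": "servo_tool", "kwargs": {"targets": "0 0 0.02 0 1.7 0 28"}}

```text
time: 25.77
tool_pos: [0.6852, -0.1109, 0.0158]
tcp_rot: [-3.09, 0.529, 0.011]
wrist_force: [1.0, 5.5, 1.5]
width: 0.327
```

```bash
python3 -c "
from h import *
lev(3)
"
```

```text
t 25.87 r 69.2 qtcp 1.984 z 15.8 yaw-qtcp-equiv 1.988 | f along tool-y -4.59, radial -0.77, z 0.8, Mz 0.01 w 28.0 tilt [-0.0057  0.0072]
```

>>> {"fn": "servo_tool", "kwargs": {"targets": "0 0 0.012 0 1.2 0 28"}}

```text
time: 26.0
tool_pos: [0.6849, -0.1121, 0.0158]
tcp_rot: [-3.087, 0.548, 0.011]
wrist_force: [1.3, 6.2, 0.8]
width: 0.326
```

```bash
python3 -c "
from h import *
lev();read_camera('top');lev();read_camera('top');lev()
"
```

```text
t 26.00 r 69.2 qtcp 1.996 z 15.8 yaw-qtcp-equiv 1.999 | f along tool-y -6.30, radial -0.87, z 0.8, Mz 0.03 w 27.9 tilt [-0.0055  0.0075]
t 26.05 r 69.2 qtcp 1.998 z 15.8 yaw-qtcp-equiv 2.000 | f along tool-y -5.07, radial -0.46, z 0.7, Mz 0.00 w 28.1 tilt [-0.0055  0.0075]
t 26.10 r 69.3 qtcp 1.998 z 15.8 yaw-qtcp-equiv 2.000 | f along tool-y -4.58, radial -0.23, z 0.7, Mz -0.01 w 28.1 tilt [-0.0055  0.0074]
```

Row-end force at the pin has risen from about 1.5–2 N while empty to about 6 N, so the cam is tight. Back off to mid-clearance and lift away.

>>> {"fn": "servo_tool", "kwargs": {"targets": "0 0 0 0 -2 0 28; 0 0 0 0 -3.5 0 28; 0 0 0 0 0 0 36; 0 0 0 0 0 0 36; 0 0 0 0 0 0 36"}}

```text
time: 26.52
tool_pos: [0.6855, -0.1108, 0.015]
tcp_rot: [-3.093, 0.549, 0.013]
wrist_force: [1.2, 0.6, -0.1]
width: 0.427
```

```bash
python3 -c "
from h import *
lev(2)
"
```

```text
t 26.57 r 69.3 qtcp 1.976 z 14.9 yaw-qtcp-equiv 1.999 | f along tool-y -0.63, radial 0.51, z -0.4, Mz -0.01 w 36.1 tilt [-0.0082  0.0019]
```

>>> {"fn": "servo_tool", "kwargs": {"targets": "0 0 0 0 -1.5 -5 36; 0 0 0 0 0 -15 36; 0 0 0 0 0 -25 36; 0 0 0 0 0 -30 36; 0 0 0 0 0 -30 36; 0 0 0 0 0 -30 36; 0 0 0 0 0 -20 36; 0 0 0 0 0 0 36"}}

```text
time: 27.28
tool_pos: [0.6855, -0.1098, 0.1814]
tcp_rot: [3.093, -0.55, -0.018]
wrist_force: [-0.4, -1.0, 0.8]
width: 0.42
```

>>> {"fn": "servo_tool", "kwargs": {"targets": "0 0 0 -20 -20 0 36; 0 0 0 -20 -30 0 36; 0 0 0 -20 -30 0 36; 0 0 0 -20 -30 0 36; 0 0 0 -20 -30 0 36; 0 0 0 -10 -30 0 36; 0 0 0 0 -10 0 36; 0 0 0 0 0 0 36"}}

```text
time: 27.95
tool_pos: [0.6446, 0.1014, 0.1889]
tcp_rot: [3.091, -0.558, 0.001]
wrist_force: [-0.1, -0.8, -0.6]
width: 0.424
```

```bash
python3 - <<'E'
from h import *
lev()
c=read_camera('scene'); b=(150,250,160,260); cv2.imwrite("pics/fulls.png",c["image"][:,:,::-1])
cv2.imwrite('pics/scene19.png',cv2.resize(c['image'][b[0]:b[1],b[2]:b[3],::-1],None,fx=6,fy=6,interpolation=cv2.INTER_CUBIC)[:600])
c=read_camera('top'); cv2.imwrite("pics/fullt.png",c["image"][:,:,::-1])
E
```

```text
t 27.95 r 191.5 qtcp 0.207 z 188.9 yaw-qtcp-equiv 2.005 | f along tool-y 0.75, radial 0.15, z -0.6, Mz 0.01 w 36.2 tilt [ 0.0004 -0.001 ]
```

View pics/scene19.png

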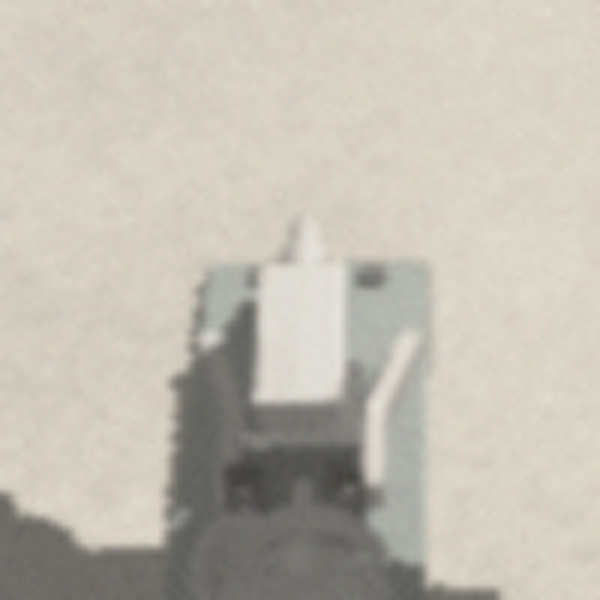

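View pics/fullt.png

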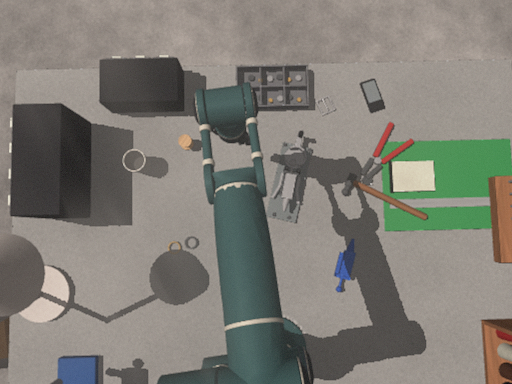

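View pics/fulls.png

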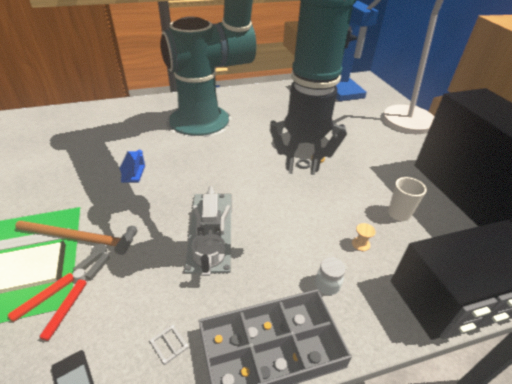

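The top view shows the anvil in line in the mount, with the lever pin swung to (301,133). Jar, cup and hammer are where they started, and the robot is clear of everything. Handing in.

```bash
python3 -c "
from workcell import finish_job
print(finish_job())"
```

```text
the job is handed in; nothing more can be done
None
```

I set the grey anvil on the bed, slid it in against the stop, turned the cam's lever until it stiffened, and handed the job in at about 28 s. `finish_job()` reports no verdict, so the outcome is not confirmed.

- **Stop:** I felt it as a 4 N axial force while the motion stalled, about 3.5 mm farther in than nominal. That is within the stated ±4 mm, and the ball head was visible in the open cam's mouth.
- **Cam:** I straddled the lever pin and turned it to about 1.9 rad. The pin force rose from 1–2 N to about 6.3 N on the last step. I estimate that as roughly 27 N of pull on the stud; the pull itself was never measured.
- **Last pictures:** The anvil stands upright and in line on the bed, and the robot is clear of everything. Jar, hammer and cup look unmoved by eye.

**What disagreed:** the fingertips were about 38 mm higher than the reported TCP height. Because of that, the first grasp closed on nothing above the anvil. I found the offset by a touch on the anvil's face and allowed for it from then on.

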